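# Try two spring clips and reject the weak one

## Task

One of the two spring clips has gone weak. First try both, each standing in its cradle: take its plywood card and pull it straight out of the mouth with a steady 8 N or so, never 14 N; the weak clip lets its card slide right out, which goes in the shallow grey tray, and the sound clip must keep its card where it is. Only when both have been tried, put the weak clip in the dark wooden box, leave the sound one standing in its cradle with its card, and disturb nothing else.

Things in the scene. Friction and masses are not known exactly. Their poses are not given: they have to be found in the camera images.
- cradle_a: fixed wooden cradle of clip a, plate 156 x 90 x 10 mm, origin on the bench under its middle. x runs from the card side back through the clip. Two dark posts 34 mm high (rear faces x = -26, 28 mm apart) stop the clip when its card is pulled to -x; they are sprung, 1 mm per 4 N. A lip 12 mm high behind (from x = +34). The clip stands loose between, with up to 10 mm of play before it meets the posts
- clip_a: steel spring clip a on its side, 130 g, origin under its middle, z = 10 mm in the cradle. Mouth to -x. Housing x -20..25, 34 wide (y), 45 mm high: lift it here, gripped across y. Jaws 18 wide, to x = -55; rigid finger plates back to x = +62, 42 wide. The clips look alike: the sound one holds its card against 16 N or more, the weak one lets it slide at 1.5 to 6 N
- card_a: plywood test card held by clip a, on edge, 100 (x) x 4 (y, thickness) x 45 mm (z), 20 g, origin mid lower edge, 10 mm above the bench, about 80 mm in front (-x) of the clip's origin. Its rear 25 mm are in the jaws, its front 75 mm free: grip it from above across the thickness. It comes out along its -x
- cradle_b: fixed wooden cradle of clip b, plate 156 x 90 x 10 mm, origin on the bench under its middle. x runs from the card side back through the clip. Two dark posts 34 mm high (rear faces x = -26, 28 mm apart) stop the clip when its card is pulled to -x; they are sprung, 1 mm per 4 N. A lip 12 mm high behind (from x = +34). The clip stands loose between, with up to 10 mm of play before it meets the posts
- clip_b: steel spring clip b on its side, 130 g, origin under its middle, z = 10 mm in the cradle. Mouth to -x. Housing x -20..25, 34 wide (y), 45 mm high: lift it here, gripped across y. Jaws 18 wide, to x = -55; rigid finger plates back to x = +62, 42 wide. The clips look alike: the sound one holds its card against 16 N or more, the weak one lets it slide at 1.5 to 6 N
- card_b: plywood test card held by clip b, on edge, 100 (x) x 4 (y, thickness) x 45 mm (z), 20 g, origin mid lower edge, 10 mm above the bench, about 80 mm in front (-x) of the clip's origin. Its rear 25 mm are in the jaws, its front 75 mm free: grip it from above across the thickness. It comes out along its -x
- box: fixed dark wooden open box for rejected clips, 200 (x) x 170 (y) x 45 mm high, walls and floor 6 mm, origin under its middle on the bench
- tray: fixed grey plastic shallow tray for loose cards, 200 (x) x 170 (y) x 18 mm high, walls and floor 5 mm, origin under its middle on the bench
- puppet_head: bystander: carved wooden puppet head, 42 mm wide, 62 mm high, origin under it
- puppet_arm: bystander: wooden puppet arm lying, 105 mm long, 16 mm high, origin under its middle
- glue: bystander: yellow glue bottle, 48 mm wide, 130 mm high, origin under it
- chisel: bystander: wooden-handled hand tool lying, 200 mm long, origin near the middle
- offcut: bystander: wood offcut 90 x 40 x 25 mm, origin under it
- pot: bystander: white ceramic cup, 56 mm wide, 60 mm high, origin under it
- sanding_block: bystander: cork sanding block 100 x 60 x 35 mm, origin under it

How it is judged:
By the outcome, as a careful person would: the job done as asked, in the order asked, and still so for the second after the job is handed in, with the robot touching nothing.
It also fails if it takes over 72 s, if anything falls off the work surface, if the arm or the gripper's body presses on something with over 40 N, if the wrist force passes 120 N, or if a joint passes its speed limit or range.

## Robot

A 7-joint arm with a two-finger parallel gripper is mounted at the origin on the work surface. World frame = base frame: x ahead of the robot, y to its left, z up, the work surface at z = 0. Lengths are in mm, angles in rad, forces in N, time in s.
With the tool pointing down it reaches from about 400 to 875 mm from the base axis. Payload 4.4 kg.
Tool frame: the origin (TCP) lies at the very end of the fingers, on their centre line; the grasp point (between the pads) lies 19 mm behind it; z points along the fingers, x is the direction in which the jaws open and shut, and the axes are right-handed (so a half turn about z gives the same grasp; the last joint's range is limited). The gripper opens to 85 mm and grips with 20 to 120 N. Pads are 22 mm wide; open, the fingers measure 114 mm over their backs; the gripper's body (76 mm by 85 mm) begins 54 mm behind the grasp point. The pads swing forward as they close: fully open they stand 13 mm farther back than shut.
Start: joints at [-1.387, 0.628, 0.038, 1.517, -0.027, 0.996, -0.02], TCP at [160.661, 629.846, 231.313] pointing down, gripper open.
Joint ranges: [-3.06, 3.06], [-0.37, 2.12], [-1.25, 1.32], [0.18, 2.47], [-1.1, 4.24], [0.23, 1.98], [-2.94, 2.94]. Speed limits (rad/s): [2.57, 2.57, 3.14, 3.14, 3.14, 3.14, 3.14].

## Interface

Orientations are given as [roll, pitch, yaw] about the fixed x, y, z axes, in that order (R = Rz(yaw) Ry(pitch) Rx(roll)).
In Python, from cell import telemetry, get_image, get_calibration, ctrl gives the robot as it stands. The module is installed in compiled form; this text tells all that it offers.
- The arm moves only by the tool arm_command, never from a script. Its arguments are lists of equal length, an entry for each row: "rot": the turn, a rotation vector about the world's x, y, z in degrees, a list of three; "slide": the shift along the world's x, y, z in mm, a list of three; "gripper": the finger opening in mm, from 0 to 85.4. A call has 1 to 5 rows; each row shifts and turns the pose as measured when the row begins; what a row does not reach is not made up. A row lasts 1/12 s, in which the tool goes at most 41.7 mm and 7.16 degrees, less where a joint would pass 70% of its speed; a pose out of reach is approached as far as the arm can. A call with a gripper value outside its range is refused whole. The fingers move at their own pace and stop on an object; the grip force is fixed at half the most. Time passes only in rows, so rows that do not move let the fingers close. It gives the time, the measured TCP pose, the force and the opening at its end, in the units of the state.
- telemetry.read_state(): the state, without advancing time (a new reading comes with each control period).
- get_image(name): name is "scene" or "top"; returns (picture, depth): 384x512x3 uint8, red, green, blue; 384x512 float32, mm along the optical axis (not along the pixel's ray), 0 where there is no reading.
- get_calibration(name): a dict with "fx", "fy", "cx", "cy" (pixels), "xyz" and "attitude" of the camera in the world. Camera axes: x right, y up, looking along -z (the intrinsics and any distortion apply to the point x, -y, -z); pixel columns grow to the right and rows downward; lengths in mm; the calibration is good to about 2 mm. A picture is of the moment at which its call begins. get_calibration takes no time and is no camera call.
- ctrl.finish_job(): hands the job in, once; it reports no verdict.
The state is a dict: "clock": time; "qpos": joint angles; "qd": joint speeds; "tau": joint torques, N m; "eef_pos": TCP position; "tool_rot": TCP orientation; "force": force on the tool from outside, world axes, zero at the start; "torque": the same for the moment, N m; "width": finger opening in mm.
Only numpy, scipy, OpenCV 4.12 (cv2) and the standard library are available. Lean on these libraries where they do the work, as an engineer would, in place of code of your own. Each camera call takes 0.05 s, during which the arm holds its last target.

## Working session

There is one attempt and no reset: what is moved stays moved. The work goes in short steps, Python scripts to look and compute and a tool call to move; the robot and the scene stay as the last step left them, time stands still between calls to the robot, and variables do not carry over. Pictures are saved under pics/ and viewed, and the job is handed in when it is done.

Besides the shell and the picture viewer there is one more tool, called after "Emit:" as name(argument=value, ...), one argument or row to a line, values as JSON. arm_command: Moves the arm, as the interface text tells. Its arguments: {"type":"object","properties":{"rot":{"type":"array"},"slide":{"type":"array"},"gripper":{"type":"array"}},"required":["rot","slide","gripper"]}

```bash
mkdir -p pics; ls; cat > h.py <<'E'
import numpy as np, cv2, pickle
from cell import telemetry, get_image, get_calibration, ctrl
from scipy.spatial.transform import Rotation as R
def snap(name,fn):
    im,d=get_image(name); cv2.imwrite(f'pics/{fn}.png',im[:,:,::-1]); np.savez(f'pics/{fn}.npz',im=im,d=d); return im,d
E
python3 - <<'E'
from h import *
s=telemetry.read_state(); print(s)
for n in('scene','top'):
    print(n,get_calibration(n)); snap(n,n+'0')
E
```

```text
pics
{'clock': 0.0, 'qpos': array([-1.38680863,  0.62935879,  0.03842484,  1.51837986, -0.02699859,
        0.99629062, -0.02001193]), 'qd': array([-0.00056962,  0.00156456, -0.00054657,  0.00052626,  0.00175132,
        0.00169639,  0.00110413]), 'tau': array([-2.06585919e-04, -5.63414276e+01,  1.22658782e+00, -1.93430507e+01,
        1.11626589e-02,  1.09183238e-02, -6.59420081e-06]), 'eef_pos': array([160.48591451, 629.22537062, 230.37677647]), 'tool_rot': array([3.14157526e+00, 1.91904952e-03, 1.32101103e+00]), 'force': array([ 0.84492753, -0.28134723, -0.17854376]), 'torque': array([ 0.00782188, -0.00322184,  0.01494327]), 'width': 85.05368065878254}
scene {'fx': 494.9540900390813, 'fy': 494.9540900390813, 'cx': 258.2970715832164, 'cy': 197.11306269424855, 'xyz': array([1165.06687637, -866.79830794,  895.15795928]), 'attitude': array([ 0.89796445, -0.02261716,  0.5980342 ])}
top {'fx': 385.8924617194022, 'fy': 385.8924617194022, 'cx': 256.2402911486716, 'cy': 191.47710266234992, 'xyz': array([ 349.35230616,   -1.78074043, 1186.0985485 ]), 'attitude': array([ 0.19166273,  0.02324967, -1.56533585])}
```

View pics/scene0.png

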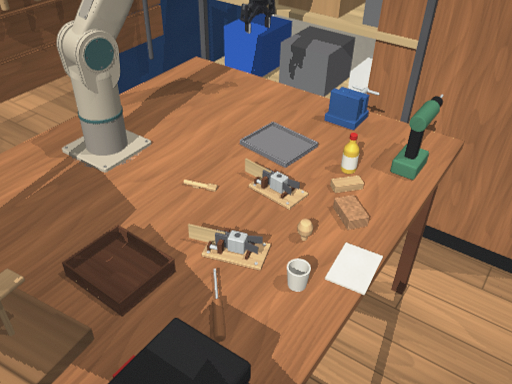

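View pics/top0.png

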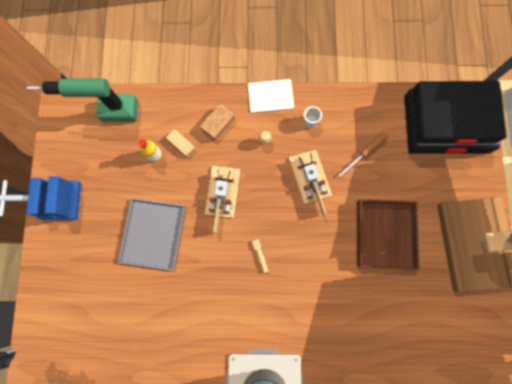

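The top picture shows cradle a or b at about (222,192) and (310,178), tray (152,235), box (387,235), and bystanders around. I'll enlarge and deproject.

```bash
cat >> h.py <<'E'
def cam(n):
    c=get_calibration(n); return c,R.from_euler('xyz',c['attitude']).as_matrix()
def dep(n,u,v,z):
    c,M=cam(n); p=np.stack([(np.asarray(u,float)-c['cx'])/c['fx']*z,-(np.asarray(v,float)-c['cy'])/c['fy']*z,-np.asarray(z)],-1)
    return p@M.T+c['xyz']
def atz(n,u,v,h):
    c,M=cam(n); r=M@np.array([(u-c['cx'])/c['fx'],-(v-c['cy'])/c['fy'],-1]); return c['xyz']+r*(h-c['xyz'][2])/r[2]
def proj(n,P):
    c,M=cam(n); q=(np.asarray(P,float)-c['xyz'])@M; return np.stack([c['cx']+c['fx']*q[...,0]/-q[...,2], c['cy']+c['fy']*q[...,1]/q[...,2]],-1)
E
python3 - <<'E'
from h import *
for n,b in (('top',(195,135,345,240)),('scene',(180,155,320,275))):
    im=cv2.imread(f'pics/{n}0.png'); x0,y0,x1,y1=b
    k=5; cv2.imwrite(f'pics/{n}0c.png',cv2.resize(im[y0:y1,x0:x1],None,fx=k,fy=k,interpolation=cv2.INTER_CUBIC))
d=np.load('pics/top0.npz')['d']
for u,v in [(256,300),(60,280),(470,330),(152,235),(387,235),(222,187),(310,172),(200,100)]: print(u,v,dep('top',u,v,d[v,u]).round(1))
d=np.load('pics/scene0.npz')['d']
for u,v in [(240,100),(150,200),(280,145)]: print(u,v,dep('scene',u,v,d[v,u]).round(1))
E
```

```text
256 300 [251.1  26.   -0.5]
60 280 [305.5 618.9   4.1]
470 330 [ 1.719e+02 -5.934e+02  5.000e-01]
152 235 [441.8 345.8   7. ]
387 235 [ 444.6 -370.     4.6]
222 187 [582.4 128.6  54.7]
310 172 [ 627.7 -135.2   58.6]
200 100 [887.4 214.5  -2.5]
240 100 [ 1.544e+02  5.276e+02 -4.000e-01]
150 200 [ 303.8 -117.7   -1.9]
280 145 [452.1 344.6   2.1]
```

View pics/top0c.png

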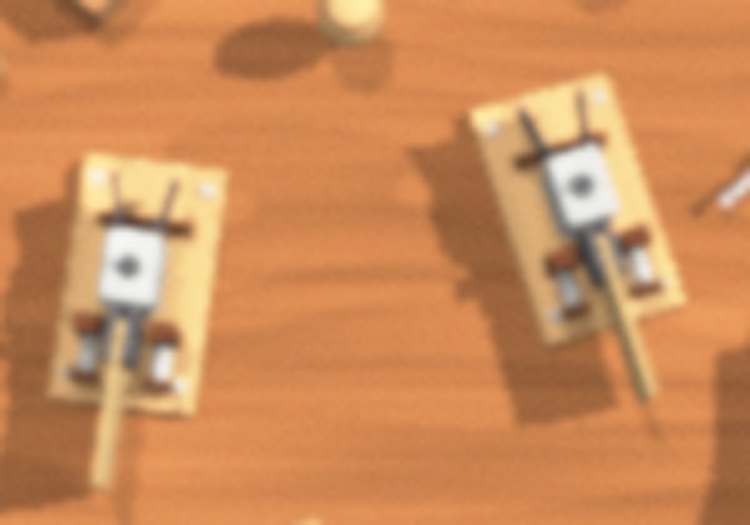

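View pics/scene0c.png

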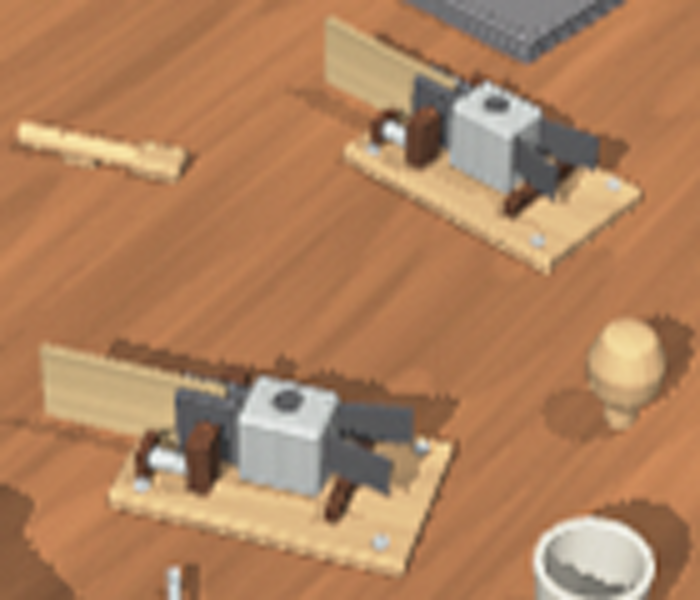

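```bash
python3 - <<'E'
from h import *
def px(x,y): return 195+(x+.5)/5-.5,135+(y+.5)/5-.5
pts={'L':dict(cf=(102,488),cr=(119,322),hs=[(107,227),(163,229),(157,307),(101,303)],pl=[(85,153),(228,171),(194,414),(48,395)]),
'R':dict(cf=(650,397),cr=(601,237),hs=[(544,155),(597,143),(617,222),(563,230)],pl=[(470,109),(605,73),(686,298),(546,346)])}
for k,p in pts.items():
    f=atz('top',*px(*p['cf']),55); r=atz('top',*px(*p['cr']),55)
    d=r-f; print(k,'card front',f.round(1),'rear vis',r.round(1),np.linalg.norm(d).round(1),'yaw',np.degrees(np.arctan2(d[1],d[0])).round(1))
    for nm,h in(('hs',55),('pl',10)):
        q=np.array([atz('top',*px(*a),h)[:2] for a in p[nm]]); c=q.mean(0)
        ax=(q[0]+q[1]-q[2]-q[3])/2; w=(q[0]+q[3]-q[1]-q[2])/2
        print(nm,c.round(1),'len',np.linalg.norm(ax).round(1),'wid',np.linalg.norm(w).round(1),'yaw',np.degrees(np.arctan2(ax[1],ax[0])).round(1),np.degrees(np.arctan2(-w[0],w[1])).round(1))
# from depth clouds scene camera
d=np.load('pics/scene0.npz')['d']; vv,uu=np.mgrid[:384,:512]; P=dep('scene',uu,vv,d); 
d2=np.load('pics/top0.npz')['d']; P2=dep('top',uu,vv,d2)
for k,c in (('L',(580,128)),('R',(628,-135))):
  for n,Q in(('scene',P),('top',P2)):
    m=(np.hypot(Q[...,0]-c[0],Q[...,1]-c[1])<45)&(Q[...,2]>47)&(Q[...,2]<65)&(Q[...,0]>c[0]-30)
    q=Q[m]; 
    rc=cv2.minAreaRect(q[:,:2].astype(np.float32)); print(k,n,m.sum(),q.mean(0).round(1),np.round(rc[0],1),np.round(rc[1],1),round(rc[2],1))
E
```

```text
L card front [446.9 146.1  55. ] rear vis [545.8 138.5  55. ] 99.2 yaw -4.4
hs [579.7 131.5] len 47.2 wid 33.8 yaw -3.1 -3.1
pl [579.  132.3] len 155.0 wid 91.2 yaw -6.9 -7.3
R card front [ 501.5 -175.7   55. ] rear vis [ 597.8 -149.3   55. ] 99.9 yaw 15.4
hs [ 628.3 -137.5] len 48.8 wid 32.8 yaw 12.6 10.9
pl [ 628.1 -140.3] len 154.9 wid 90.2 yaw 17.2 17.3
L scene 168 [584.8 126.4  53.4] [585.5 127.7] [72.  45.4] 4.8
L top 189 [580.3 131.9  54.9] [586.  131.5] [33.7 70.7] 83.1
R scene 253 [ 633.8 -144.5   53.4] [ 634.3 -143. ] [79.1 36.5] 18.7
R top 198 [ 628.4 -139.1   54.3] [ 632.2 -138.3] [78.8 33.2] 17.3
```

```bash
python3 - <<'E'
from h import *
im=cv2.imread('pics/top0.png')
a=im[192:240,205:235]; b=im[172:220,305:335]
k=12
cv2.imwrite('pics/cards.png',np.hstack([cv2.resize(t,None,fx=k,fy=k,interpolation=cv2.INTER_NEAREST) for t in(a,b)]))
E
```

```text
(no output)
```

View pics/cards.png

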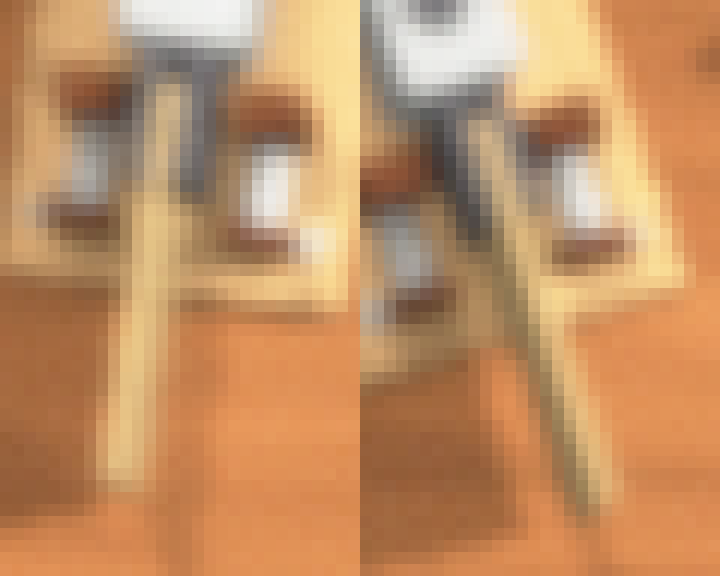

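```bash
cat > ov.py <<'E'
from h import *
def box(x0,x1,y0,y1,z0,z1): return np.array([[x,y,z] for x in(x0,x1) for y in(y0,y1) for z in(z0,z1)],float)
E_=[(0,1),(0,2),(0,4),(1,3),(1,5),(2,3),(2,6),(3,7),(4,5),(4,6),(5,7),(6,7)]
def place(B,x,y,yaw):
    c,s=np.cos(np.radians(yaw)),np.sin(np.radians(yaw)); o=B.copy(); o[:,0]=x+c*B[:,0]-s*B[:,1]; o[:,1]=y+s*B[:,0]+c*B[:,1]; return o
def overlay(n,src,items,b,k,fn):
    im=cv2.imread(src); x0,y0,x1,y1=b; c=cv2.resize(im[y0:y1,x0:x1],None,fx=k,fy=k,interpolation=cv2.INTER_CUBIC)
    for B,col in items:
        p=proj(n,B); p=((p+.5-[x0,y0])*k-.5)
        for i,j in E_: cv2.line(c,tuple(int(round(v)) for v in p[i]),tuple(int(round(v)) for v in p[j]),col,1,cv2.LINE_AA)
    cv2.imwrite(fn,c); return c
def model(cr,cl,cd):
    return [(place(box(-78,78,-45,45,0,10),*cr),(255,0,0)),(place(box(-20,25,-17,17,10,55),*cl),(0,255,0)),(place(box(-50,50,-2,2,10,55),*cd),(0,0,255)),
     (place(box(34,38,-5,5,10,22),*cr),(255,255,0))]
E
cat > o1.py <<'E'
from ov import *
L=model((579,132.3,-7.1),(577,132.5,-7),(497.6,142.3,-7)); Rr=model((628.1,-140.3,17.2),(626,-140.5,16.8),(549.5,-163.6,16.8))
a=overlay('top','pics/top0.png',L,(195,160,250,240),9,'/tmp/x.png'); b=overlay('top','pics/top0.png',Rr,(283,145,335,225),9,'/tmp/x.png')
h=min(a.shape[0],b.shape[0]); b_=np.hstack([a[:h],b[:h]])
cv2.imwrite('pics/ovt.png',cv2.resize(b_,None,fx=.8,fy=.8) if b_.shape[0]>600 or b_.shape[1]>800 else b_)
a=overlay('scene','pics/scene0.png',L,(235,150,315,215),5,'/tmp/x.png'); b=overlay('scene','pics/scene0.png',Rr,(180,215,280,280),5,'/tmp/x.png')
w=max(a.shape[1],b.shape[1]); p=lambda t:np.pad(t,((0,0),(0,w-t.shape[1]),(0,0)))
c=np.vstack([p(a),p(b)]); f=min(1,600/c.shape[0]); cv2.imwrite('pics/ovs.png',cv2.resize(c,None,fx=f,fy=f) if f<1 else c)
E
python3 o1.py
```

```text
(no output)
```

View pics/ovt.png

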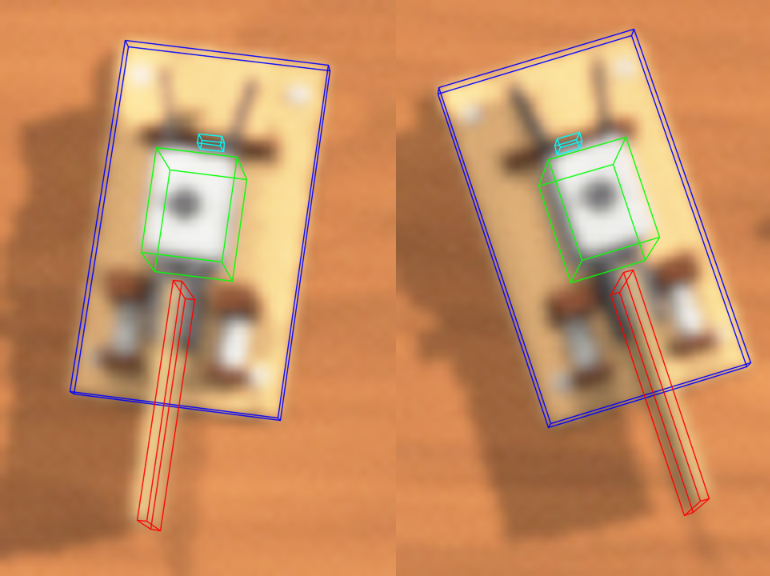

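View pics/ovs.png

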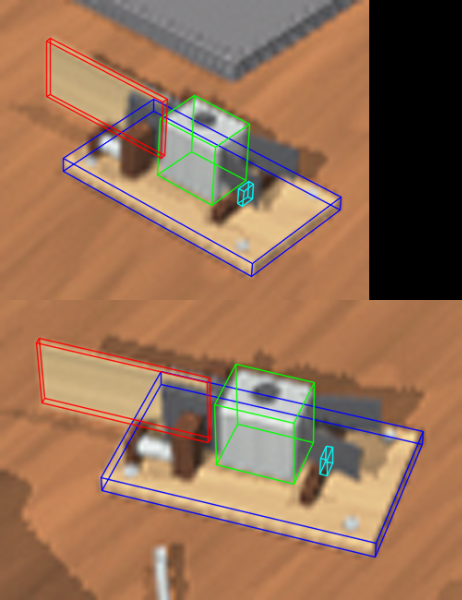

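Overlay of the box models fits both views: plates within a pixel, card L a little (≈1–2 mm) more to +y at its front. Moving toward card L.

Emit:
arm_command(
  rot=[
    [0,0,2],
    [0,0,2],
    [0,0,2],
    [0,0,1.2],
    [0,0,0],
  ],
  slide=[
    [20,-31,-5],
    [20,-31,-5],
    [20,-31,-5],
    [20,-31,-5],
    [20,-31,-5],
  ],
  gripper=[85,85,85,85,85],
)

```text
clock: 0.52
eef_pos: [253.3, 476.6, 202.7]
tool_rot: [-3.135, -0.003, 1.471]
force: [0.9, 0.9, -0.5]
width: 84.8
```

```bash
python3 - <<'E'
from h import *
# box & tray corners
for n,pts,h in (('box',[(357,200),(417,200),(418,268),(357,268)],45),('tray',[(130,200),(185,206),(176,270),(118,264)],18)):
    q=np.array([atz('top',*p,h)[:2] for p in pts]); print(n,q.round(0).tolist(),q.mean(0).round(1))
im=cv2.imread('pics/top0.png')
a=cv2.resize(im[190:280,110:195],None,fx=5,fy=5,interpolation=cv2.INTER_CUBIC);b=cv2.resize(im[190:280,345:430],None,fx=4.5,fy=5,interpolation=cv2.INTER_CUBIC)
cv2.imwrite('pics/bt.png',np.hstack([a,b])[:,:800])
E
```

```text
box [[545.0, -275.0], [545.0, -452.0], [347.0, -440.0], [346.0, -266.0]] [ 445.9 -358.2]
tray [[549.0, 417.0], [530.0, 246.0], [337.0, 265.0], [354.0, 440.0]] [442.5 341.9]
```

View pics/bt.png

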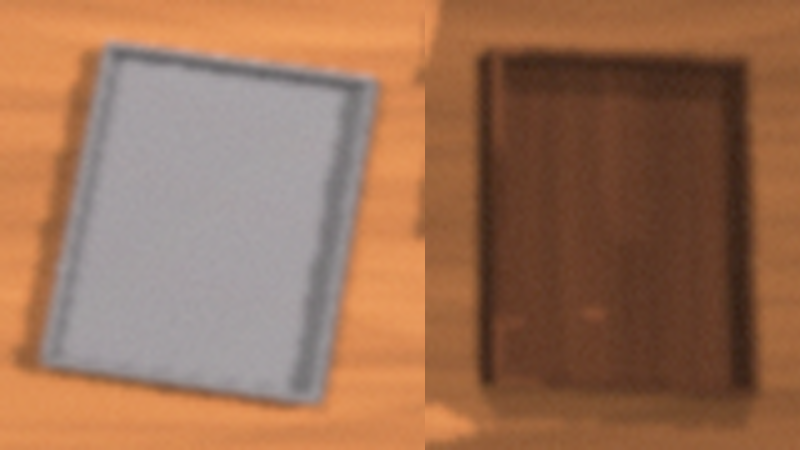

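The tray's centre is about (442,342), yaw −6.5°; the box's about (446,−358). Their measured sizes match those given.

Emit:
arm_command(
  rot=[
    [0,0,0],
    [0,0,0],
    [0,0,-0.6],
    [0,0,0],
    [0,0,-0.6],
  ],
  slide=[
    [21,-32,-8],
    [21,-32,-8],
    [21,-32,-8],
    [21,-32,-8],
    [21,-32,-8],
  ],
  gripper=[85,85,85,85,85],
)

```text
clock: 0.93
eef_pos: [360.7, 308.5, 161.1]
tool_rot: [-3.135, -0.004, 1.453]
force: [0.7, -0.1, -0.6]
width: 84.8
```

Emit:
arm_command(
  rot=[
    [0,0,0],
    [0,0,0],
    [0,0,0],
    [0,0,0],
    [0,0,0],
  ],
  slide=[
    [21,-32,-8],
    [21,-32,-8],
    [21,-32,-8],
    [18,-27,-5],
    [13,-19,0],
  ],
  gripper=[60,60,60,60,60],
)

```text
clock: 1.35
eef_pos: [457.8, 154.5, 128.8]
tool_rot: [-3.133, -0.0, 1.449]
force: [0.3, 0.1, 1.0]
width: 60.0
```

Emit:
arm_command(
  rot=[
    [0,0,0],
    [0,0,0],
    [0,0,0],
  ],
  slide=[
    [15,-8,-20],
    [0,0,0],
    [0,0,0],
  ],
  gripper=[60,60,60],
)

```text
clock: 1.6
eef_pos: [476.5, 138.0, 107.3]
tool_rot: [-3.134, 0.003, 1.436]
force: [-0.5, -0.1, -0.7]
width: 59.9
```

```bash
python3 - <<'E'
from h import *
snap('scene','s1');snap('top','t1'); print(telemetry.read_state()['eef_pos'])
a=cv2.imread('pics/t1.png')[150:250,180:260];b=cv2.imread('pics/s1.png')[120:220,220:310]
cv2.imwrite('pics/c1.png',np.hstack([cv2.resize(a,(400,500),interpolation=cv2.INTER_CUBIC),cv2.resize(b,(400,444),interpolation=cv2.INTER_CUBIC)[:500] if 0 else cv2.resize(b,(400,500),interpolation=cv2.INTER_CUBIC)]))
E
```

```text
[475.98141717 139.09456356 107.71725532]
```

View pics/c1.png

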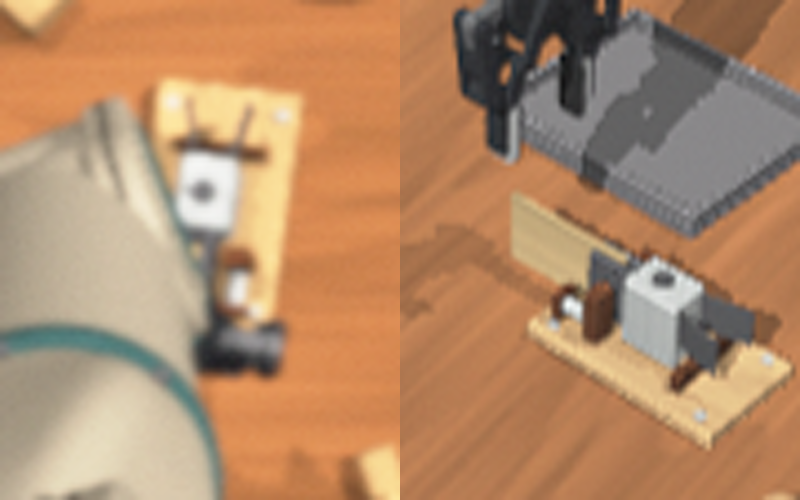

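Scene view: fingers straddle above the card's free end (fingers at crop (500,140) and (575,85)), tray behind. Correct, then descend.

Emit:
arm_command(
  rot=[
    [0,0,0.5],
    [0,0,0],
    [0,0,0],
    [0,0,0],
  ],
  slide=[
    [-3,7,-20],
    [0,0,-25],
    [0,0,-18],
    [0,0,0],
  ],
  gripper=[50,50,40,40],
)

```text
clock: 2.03
eef_pos: [472.1, 153.3, 46.9]
tool_rot: [-3.139, -0.003, 1.456]
force: [0.0, -0.1, 0.2]
width: 40.2
```

Emit:
arm_command(
  rot=[
    [0,0,0],
    [0,0,0],
    [0,0,0],
  ],
  slide=[
    [0,-4,0],
    [0,0,0],
    [0,0,0],
  ],
  gripper=[40,40,40],
)

```text
clock: 2.28
eef_pos: [470.9, 152.3, 49.1]
tool_rot: [-3.139, -0.005, 1.462]
force: [-0.3, 0.4, -0.1]
width: 40.1
```

```bash
python3 - <<'E'
from h import *
for i in range(4):
    get_image('scene'); s=telemetry.read_state(); print(s['clock'],s['eef_pos'].round(2),s['tool_rot'].round(4),s['force'].round(2))
E
```

```text
2.3333 [471.08 152.15  49.27] [-3.1398 -0.0047  1.4616] [ 0.47  0.17 -0.01]
2.3833 [471.25 151.94  49.16] [-3.14   -0.0047  1.4612] [ 0.15  0.13 -0.37]
2.4333 [471.26 151.79  48.99] [-3.1399 -0.0045  1.461 ] [ 0.4  -0.28 -0.66]
2.4833 [471.24 151.69  48.82] [-3.1397 -0.0044  1.4608] [-0.59 -0.59 -0.18]
```

Emit:
arm_command(
  rot=[
    [0,0,-0.5],
    [0,0,0],
    [0,0,0],
  ],
  slide=[
    [1,-5,0],
    [0,-1,0],
    [0,0,0],
  ],
  gripper=[40,40,40],
)

```text
clock: 2.73
eef_pos: [473.1, 145.0, 49.8]
tool_rot: [-3.141, -0.005, 1.451]
force: [0.1, 0.4, -1.2]
width: 39.9
```

```bash
cat > st.py <<'E'
from h import *
import sys
for i in range(int(sys.argv[1]) if len(sys.argv)>1 else 1):
    if i: get_image('scene')
    s=telemetry.read_state(); print(round(s['clock'],2),s['eef_pos'].round(1),s['tool_rot'].round(3),s['force'].round(2),round(s['width'],1))
E
python3 st.py 3
```

```text
2.73 [473.1 145.   49.8] [-3.141 -0.005  1.451] [ 0.06  0.39 -1.18] 39.9
2.78 [473.1 144.8  49.8] [-3.141 -0.005  1.45 ] [-0.36 -0.14  0.6 ] 40.4
2.83 [473.  145.1  49.7] [-3.141 -0.005  1.451] [ 0.22 -0.95  1.01] 39.9
```

Emit:
arm_command(
  rot=[
    [0,0,0],
    [0,0,0],
    [0,0,0],
    [0,0,0],
  ],
  slide=[
    [0,1,-15],
    [0,0,-12],
    [0,0,-4],
    [0,0,0],
  ],
  gripper=[30,25,22,20],
)

```text
clock: 3.17
eef_pos: [473.9, 146.3, 18.3]
tool_rot: [3.14, -0.006, 1.45]
force: [-1.0, 0.2, -0.9]
width: 20.1
```

```bash
python3 - <<'E'
from h import *
im,d=snap('scene','s2'); s=telemetry.read_state(); print(s['eef_pos'].round(1),s['force'].round(1))
b=im[120:190,225:305,::-1]
cv2.imwrite('pics/c2.png',cv2.resize(b,None,fx=8,fy=8,interpolation=cv2.INTER_CUBIC))
E
```

```text
[474.  146.3  18.6] [0.4 0.6 1.3]
```

View pics/c2.png

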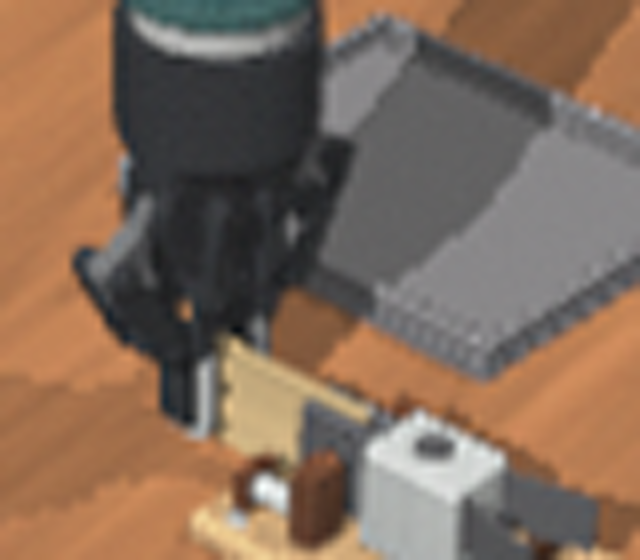

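The fingers straddle the card near its front end (crop ~ (205,400)); closing gently.

Emit:
arm_command(
  rot=[
    [0,0,0],
    [0,0,0],
    [0,0,0],
  ],
  slide=[
    [0,0,0],
    [0,0,0],
    [0,0,0],
  ],
  gripper=[12,9,7],
)

```text
clock: 3.47
eef_pos: [474.5, 146.5, 19.5]
tool_rot: [3.139, -0.007, 1.45]
force: [-0.7, 0.1, -0.4]
width: 7.0
```

```bash
python3 st.py 3
```

```text
3.47 [474.5 146.5  19.5] [ 3.139 -0.007  1.45 ] [-0.66  0.12 -0.45] 7.0
3.52 [474.5 146.6  19.6] [ 3.139 -0.007  1.45 ] [-0.11 -1.12 -0.09] 7.1
3.57 [474.5 146.5  19.5] [ 3.139 -0.007  1.45 ] [ 0.44  0.41 -0.13] 6.7
```

Emit:
arm_command(
  rot=[
    [0,0,0],
    [0,0,0],
    [0,0,0],
  ],
  slide=[
    [0,0,0],
    [0,0,0],
    [0,0,0],
  ],
  gripper=[5,2,0],
)

```text
clock: 3.82
eef_pos: [474.6, 146.4, 20.1]
tool_rot: [3.138, -0.007, 1.45]
force: [1.0, 0.2, -0.8]
width: 3.3
```

```bash
python3 st.py 4
```

```text
3.82 [474.6 146.4  20.1] [ 3.138 -0.007  1.45 ] [ 1.01  0.21 -0.83] 3.3
3.87 [474.6 146.4  20.1] [ 3.138 -0.007  1.45 ] [-0.4  -0.24 -1.11] 3.7
3.92 [474.6 146.4  20. ] [ 3.138 -0.007  1.45 ] [ 0.67 -0.08 -0.81] 2.8
3.97 [474.6 146.4  20. ] [ 3.139 -0.007  1.45 ] [-0.04 -0.15 -0.86] 3.2
```

Emit:
arm_command(
  rot=[
    [0,0,0],
    [0,0,0],
    [0,0,0],
  ],
  slide=[
    [-2,0.25,0],
    [-1,0.12,0],
    [-1,0.12,0],
  ],
  gripper=[0,0,0],
)

```text
clock: 4.22
eef_pos: [470.9, 147.0, 19.9]
tool_rot: [3.137, -0.007, 1.45]
force: [1.5, -0.0, -1.0]
width: 3.2
```

```bash
python3 st.py 3
```

```text
4.22 [470.9 147.   19.9] [ 3.137 -0.007  1.45 ] [ 1.5  -0.02 -1.04] 3.2
4.27 [470.6 147.   19.9] [ 3.138 -0.007  1.45 ] [-0.47 -0.06  0.19] 3.0
4.32 [470.6 147.   20. ] [ 3.138 -0.007  1.45 ] [0.62 0.1  0.11] 3.4
```

Emit:
arm_command(
  rot=[
    [0,0,0],
    [0,0,0],
    [0,0,0],
  ],
  slide=[
    [-1,0.12,0],
    [-1,0.12,0],
    [-1,0.12,0],
  ],
  gripper=[0,0,0],
)

```text
clock: 4.57
eef_pos: [467.8, 147.5, 20.0]
tool_rot: [3.137, -0.007, 1.45]
force: [1.2, -0.1, -1.3]
width: 3.5
```

```bash
python3 st.py 3
```

```text
4.57 [467.8 147.5  20. ] [ 3.137 -0.007  1.45 ] [ 1.18 -0.07 -1.28] 3.5
4.62 [467.6 147.5  20. ] [ 3.137 -0.007  1.45 ] [ 1.   -1.16 -0.79] 3.4
4.67 [467.7 147.5  20. ] [ 3.138 -0.007  1.45 ] [ 1.58  0.62 -0.71] 3.2
```

Emit:
arm_command(
  rot=[
    [0,0,0],
    [0,0,0],
  ],
  slide=[
    [-1,0.12,0],
    [-1,0.12,0],
  ],
  gripper=[0,0],
)

```text
clock: 4.83
eef_pos: [467.1, 147.7, 20.1]
tool_rot: [3.135, -0.008, 1.449]
force: [2.7, -0.6, -1.2]
width: 3.0
```

```bash
python3 st.py 3
```

```text
4.83 [467.1 147.7  20.1] [ 3.135 -0.008  1.449] [ 2.71 -0.63 -1.24] 3.0
4.88 [467.  147.7  20.2] [ 3.135 -0.008  1.449] [ 1.82 -0.09 -0.33] 3.1
4.93 [467.  147.7  20.2] [ 3.135 -0.008  1.449] [ 3.07 -0.27 -0.93] 3.4
```

Emit:
arm_command(
  rot=[
    [0,0,0],
    [0,0,0],
  ],
  slide=[
    [-1.5,0.18,0],
    [-1.5,0.18,0],
  ],
  gripper=[0,0],
)

```text
clock: 5.1
eef_pos: [465.2, 148.0, 20.4]
tool_rot: [3.133, -0.009, 1.449]
force: [1.1, 0.3, -0.2]
width: 3.1
```

```bash
python3 st.py 3
```

```text
5.1 [465.2 148.   20.4] [ 3.133 -0.009  1.449] [ 1.13  0.27 -0.18] 3.1
5.15 [464.8 148.   20.4] [ 3.133 -0.008  1.449] [ 2.09 -0.11 -0.19] 3.1
5.2 [464.8 148.   20.4] [ 3.133 -0.008  1.449] [ 1.86 -0.65  0.64] 3.0
```

Emit:
arm_command(
  rot=[
    [0,0,0],
    [0,0,0],
    [0,0,0],
  ],
  slide=[
    [-1.5,0.18,0],
    [-1.5,0.18,0],
    [-1.5,0.18,0],
  ],
  gripper=[0,0,0],
)

```text
clock: 5.45
eef_pos: [460.6, 148.7, 20.6]
tool_rot: [3.132, -0.009, 1.449]
force: [2.0, -0.6, -0.8]
width: 3.4
```

```bash
python3 st.py 3
```

```text
5.45 [460.6 148.7  20.6] [ 3.132 -0.009  1.449] [ 2.03 -0.59 -0.81] 3.4
5.5 [460.1 148.7  20.6] [ 3.133 -0.009  1.449] [ 2.55 -1.56 -0.05] 3.2
5.55 [460.1 148.6  20.6] [ 3.133 -0.009  1.449] [ 1.05 -0.77  1.24] 3.2
```

Emit:
arm_command(
  rot=[
    [0,0,0],
    [0,0,0],
    [0,0,0],
  ],
  slide=[
    [-2,0.25,0],
    [-2,0.25,0],
    [-2,0.25,0],
  ],
  gripper=[0,0,0],
)

```text
clock: 5.8
eef_pos: [454.4, 149.4, 20.7]
tool_rot: [3.132, -0.008, 1.449]
force: [1.6, -1.6, -0.0]
width: 3.3
```

```bash
python3 - <<'E'
from h import *
im,d=snap('scene','s3'); s=telemetry.read_state(); print(s['eef_pos'].round(1),s['force'].round(1))
b=im[120:210,225:315,::-1]
cv2.imwrite('pics/c3.png',cv2.resize(b,None,fx=6.5,fy=6.5,interpolation=cv2.INTER_CUBIC))
E
```

```text
[453.9 149.4  20.7] [ 1.1 -0.1  0.6]
```

View pics/c3.png

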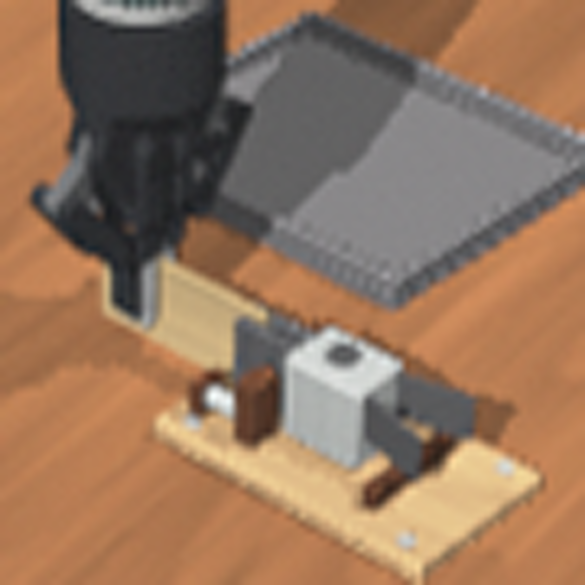

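Clip L's housing is at its posts and the card is sliding out at ~2 N: clip L is the weak one. Continue pulling out.

Emit:
arm_command(
  rot=[
    [0,0,0],
    [0,0,0],
    [0,0,0],
    [0,0,0],
    [0,0,0],
  ],
  slide=[
    [-3,0.37,0],
    [-3,0.37,0],
    [-3,0.37,0],
    [-3,0.37,0],
    [-3,0.37,0],
  ],
  gripper=[0,0,0,0,0],
)

```text
clock: 6.27
eef_pos: [438.9, 151.0, 20.8]
tool_rot: [3.133, -0.007, 1.449]
force: [-0.5, -0.4, -1.2]
width: 3.5
```

Emit:
arm_command(
  rot=[
    [0,0,0],
    [0,0,0],
    [0,0,0],
    [0,0,0],
    [0,0,0],
  ],
  slide=[
    [-4,0.5,0],
    [-4,0.5,0],
    [-4,0.5,0],
    [-4,0.5,0],
    [0,0,0],
  ],
  gripper=[0,0,0,0,0],
)

```text
clock: 6.68
eef_pos: [416.0, 151.7, 20.1]
tool_rot: [-3.141, -0.001, 1.454]
force: [-0.4, 0.2, 0.1]
width: 3.1
```

```bash
python3 - <<'E'
from h import *
im,d=snap('scene','s4'); s=telemetry.read_state(); print(s['eef_pos'].round(1),s['force'].round(1))
b=im[120:210,225:315,::-1]
cv2.imwrite('pics/c4.png',cv2.resize(b,None,fx=6.5,fy=6.5,interpolation=cv2.INTER_CUBIC))
E
```

```text
[416.4 151.7  20.1] [ 0.3 -0.3 -0.5]
```

View pics/c4.png

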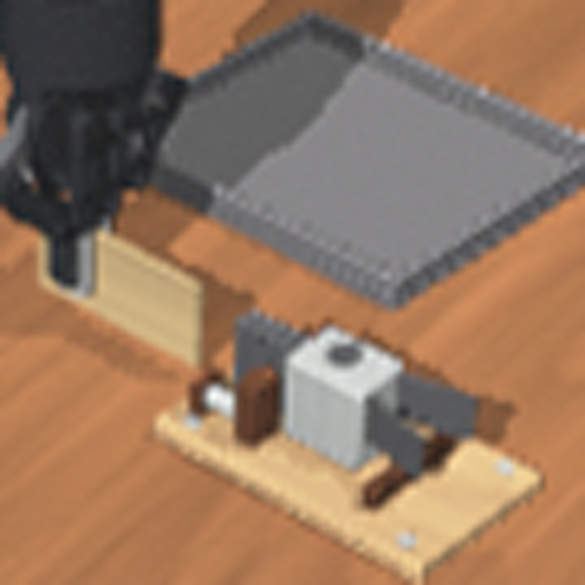

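The card is fully out (rear edge at crop (200,330), clear of the jaws). Lift and carry to the tray.

Emit:
arm_command(
  rot=[
    [0,0,0],
    [0,0,0],
    [0,0,0],
    [0,0,0],
    [0,0,0],
  ],
  slide=[
    [0,0,20],
    [0,5,25],
    [0,25,5],
    [0,30,0],
    [0,30,0],
  ],
  gripper=[0,0,0,0,0],
)

```text
clock: 7.15
eef_pos: [413.4, 233.8, 71.1]
tool_rot: [-3.131, 0.012, 1.442]
force: [0.8, -0.5, -0.4]
width: 3.2
```

Emit:
arm_command(
  rot=[
    [0,0,0],
    [0,0,0],
    [0,0,0],
    [0,0,0],
    [0,0,0],
  ],
  slide=[
    [0,30,0],
    [0,30,0],
    [0,20,0],
    [0,0,0],
    [0,0,0],
  ],
  gripper=[0,0,0,0,0],
)

```text
clock: 7.57
eef_pos: [410.7, 325.5, 72.1]
tool_rot: [-3.127, 0.006, 1.45]
force: [-0.2, 0.0, -0.2]
width: 3.2
```

Emit:
arm_command(
  rot=[
    [0,0,0],
    [0,0,0],
    [0,0,0],
    [0,0,0],
    [0,0,0],
  ],
  slide=[
    [5,15,-15],
    [0,0,-15],
    [0,0,-10],
    [0,0,-8],
    [0,0,0],
  ],
  gripper=[0,0,0,0,0],
)

```text
clock: 7.98
eef_pos: [415.6, 335.3, 21.9]
tool_rot: [-3.125, 0.012, 1.448]
force: [0.6, -0.8, -0.5]
width: 3.2
```

```bash
python3 - <<'E'
from h import *
im,d=snap('scene','s5'); s=telemetry.read_state(); print(s['eef_pos'].round(1),s['force'].round(1))
b=im[80:190,220:340,::-1]
cv2.imwrite('pics/c5.png',cv2.resize(b,None,fx=5,fy=5,interpolation=cv2.INTER_CUBIC))
E
```

```text
[415.8 335.4  22.5] [-0.2 -0.2  0.4]
```

View pics/c5.png

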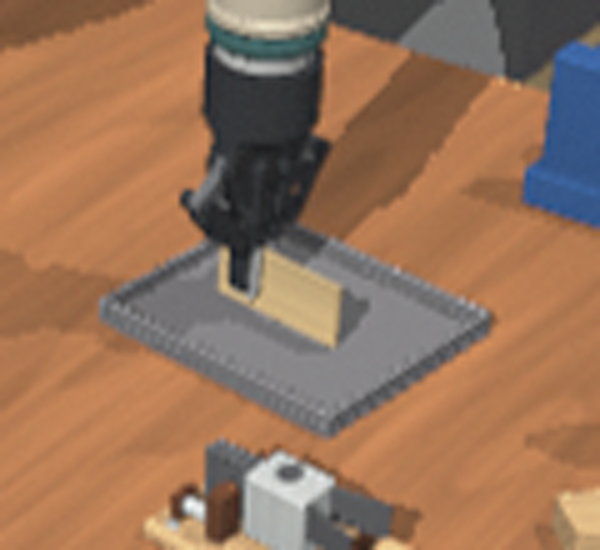

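Card is over the tray's middle, its lower edge ~12 mm up. Lower a bit and release.

Emit:
arm_command(
  rot=[
    [0,0,0],
    [0,0,0],
    [0,0,0],
    [0,0,0],
  ],
  slide=[
    [0,0,-4],
    [0,0,0],
    [0,0,0],
    [0,0,0],
  ],
  gripper=[0,0,20,45],
)

```text
clock: 8.37
eef_pos: [416.6, 334.1, 19.4]
tool_rot: [-3.127, 0.011, 1.446]
force: [0.4, -0.4, 0.6]
width: 26.6
```

Emit:
arm_command(
  rot=[
    [0,0,0],
    [0,0,0],
    [0,0,0],
    [0,0,0],
    [0,0,0],
  ],
  slide=[
    [0,0,8],
    [0,0,25],
    [0,0,35],
    [0,0,35],
    [0,0,10],
  ],
  gripper=[60,60,60,60,60],
)

```text
clock: 8.78
eef_pos: [414.1, 332.6, 136.8]
tool_rot: [-3.123, 0.016, 1.448]
force: [0.7, 0.4, 0.0]
width: 59.9
```

```bash
python3 - <<'E'
from h import *
im,d=snap('scene','s6'); s=telemetry.read_state(); print(s['eef_pos'].round(1),s['force'].round(1))
b=im[80:200,220:340,::-1]
cv2.imwrite('pics/c6.png',cv2.resize(b,None,fx=5,fy=5,interpolation=cv2.INTER_CUBIC))
E
```

```text
[414.5 332.8 137.3] [ 0.  -0.2  1.2]
```

View pics/c6.png

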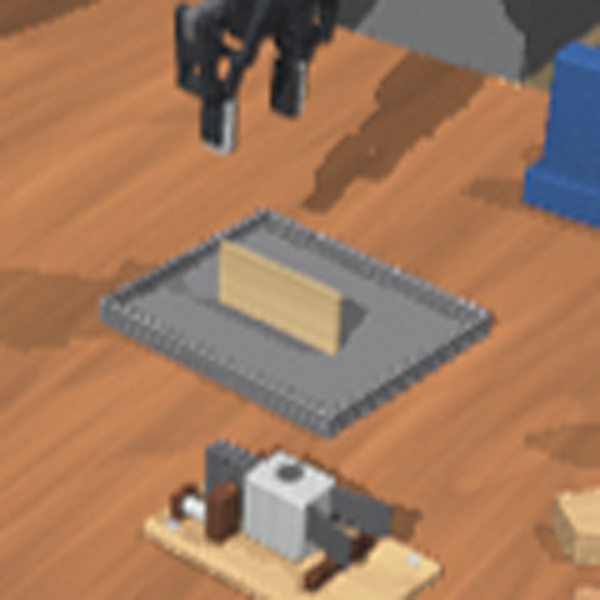

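The card stands in the tray's middle. Now to the other card (grip point ≈ (526,−171), tool yaw 107°).

Emit:
arm_command(
  rot=[
    [0,0,0],
    [0,0,5],
    [0,0,5],
    [0,0,5],
    [0,0,4],
  ],
  slide=[
    [8,-36,0],
    [8,-36,0],
    [8,-36,0],
    [8,-36,0],
    [8,-36,0],
  ],
  gripper=[60,60,60,60,60],
)

```text
clock: 9.25
eef_pos: [453.7, 160.4, 143.6]
tool_rot: [-3.133, 0.0, 1.813]
force: [1.1, -0.4, 0.4]
width: 59.7
```

Emit:
arm_command(
  rot=[
    [0,0,4],
    [0,0,0],
    [0,0,0],
    [0,0,0],
    [0,0,0],
  ],
  slide=[
    [8,-36,0],
    [8,-36,0],
    [8,-36,0],
    [8,-36,0],
    [8,-36,0],
  ],
  gripper=[60,60,60,60,60],
)

```text
clock: 9.67
eef_pos: [493.4, -29.1, 145.1]
tool_rot: [-3.134, 0.002, 1.892]
force: [1.6, 0.4, -0.0]
width: 60.0
```

Emit:
arm_command(
  rot=[
    [0,0,-1],
    [0,0,0],
    [0,0,0],
    [0,0,0],
    [0,0,0],
  ],
  slide=[
    [8,-36,-10],
    [8,-36,-10],
    [8,-30,-10],
    [4,-15,-10],
    [0,-5,0],
  ],
  gripper=[60,60,60,60,60],
)

```text
clock: 10.08
eef_pos: [521.8, -167.5, 104.7]
tool_rot: [-3.135, 0.008, 1.861]
force: [-0.2, 0.0, 0.5]
width: 60.0
```

Emit:
arm_command(
  rot=[
    [0,0,0],
    [0,0,0],
  ],
  slide=[
    [0,0,0],
    [0,0,0],
  ],
  gripper=[50,50],
)

```text
clock: 10.25
eef_pos: [520.9, -167.0, 104.4]
tool_rot: [-3.134, 0.006, 1.86]
force: [0.2, 0.8, -0.1]
width: 50.1
```

```bash
python3 st.py 2
```

```text
10.25 [ 520.9 -167.   104.4] [-3.134  0.006  1.86 ] [ 0.19  0.83 -0.08] 50.1
10.3 [ 521.  -166.4  104.6] [-3.134  0.006  1.861] [-0.49  0.25  0.43] 49.8
```

Emit:
arm_command(
  rot=[
    [0,0,0],
    [0,0,0],
    [0,0,0],
    [0,0,0],
  ],
  slide=[
    [4,-4,-20],
    [0,0,-20],
    [0,0,-12],
    [0,0,0],
  ],
  gripper=[45,40,40,40],
)

```text
clock: 10.63
eef_pos: [527.8, -160.9, 55.2]
tool_rot: [-3.141, 0.006, 1.874]
force: [-0.7, -0.1, -0.7]
width: 40.2
```

```bash
python3 st.py 3
```

```text
10.63 [ 527.8 -160.9   55.2] [-3.141  0.006  1.874] [-0.73 -0.07 -0.68] 40.2
10.68 [ 528.3 -160.4   56.1] [3.141 0.006 1.875] [ 0.35  0.17 -0.  ] 39.9
10.73 [ 528.9 -161.    56.9] [3.14  0.007 1.874] [ 0.3   0.41 -0.09] 40.0
```

Emit:
arm_command(
  rot=[
    [0,0,-0.5],
    [0,0,0],
    [0,0,0],
    [0,0,0],
  ],
  slide=[
    [-3,-8,0],
    [0,-2,0],
    [0,0,0],
    [0,0,0],
  ],
  gripper=[40,40,40,40],
)

```text
clock: 11.07
eef_pos: [527.4, -171.3, 60.2]
tool_rot: [3.136, 0.009, 1.866]
force: [0.0, 0.2, -0.1]
width: 39.9
```

```bash
python3 st.py 3
```

```text
11.07 [ 527.4 -171.3   60.2] [3.136 0.009 1.866] [ 0.01  0.17 -0.14] 39.9
11.12 [ 527.5 -171.3   60.2] [3.136 0.01  1.866] [ 0.18  0.22 -0.01] 40.1
11.17 [ 527.5 -171.1   60.1] [3.136 0.009 1.866] [-0.26 -0.45  0.69] 40.0
```

Emit:
arm_command(
  rot=[
    [0,0,0],
    [0,0,0],
    [0,0,0],
    [0,0,0],
    [0,0,0],
  ],
  slide=[
    [0,0.5,-12],
    [0,0,-12],
    [0,0,-10],
    [0,0,-6],
    [0,0,0],
  ],
  gripper=[40,35,30,25,20],
)

```text
clock: 11.58
eef_pos: [527.1, -170.6, 15.7]
tool_rot: [3.136, 0.009, 1.866]
force: [0.2, -0.3, 0.6]
width: 19.9
```

```bash
python3 - <<'E'
from h import *
im,d=snap('scene','s7'); s=telemetry.read_state(); print(s['eef_pos'].round(1),s['tool_rot'].round(3),s['force'].round(1))
b=im[185:275,170:280,::-1]
cv2.imwrite('pics/c7.png',cv2.resize(b,None,fx=6.5,fy=6.5,interpolation=cv2.INTER_CUBIC))
E
```

```text
[ 527.1 -170.5   16. ] [3.136 0.009 1.866] [-0.5 -0.1  0.1]
```

View pics/c7.png

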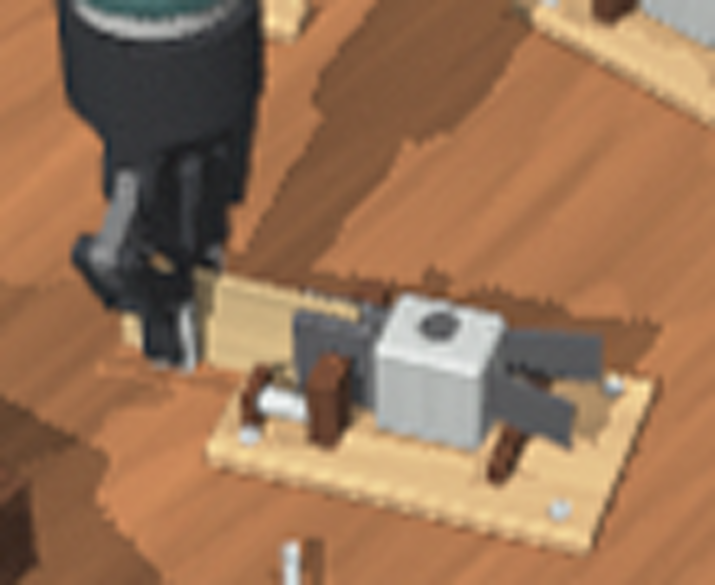

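Fingers straddle the second card near its front end (crop (170,330)). Close.

Emit:
arm_command(
  rot=[
    [0,0,0],
    [0,0,0],
    [0,0,0],
  ],
  slide=[
    [0,0,0],
    [0,0,0],
    [0,0,0],
  ],
  gripper=[12,9,7],
)

```text
clock: 11.88
eef_pos: [527.2, -170.1, 15.7]
tool_rot: [3.136, 0.008, 1.867]
force: [0.1, -0.1, -0.2]
width: 6.8
```

Emit:
arm_command(
  rot=[
    [0,0,0],
    [0,0,0],
    [0,0,0],
  ],
  slide=[
    [0,0,0],
    [0,0,0],
    [0,0,0],
  ],
  gripper=[5,2,0],
)

```text
clock: 12.13
eef_pos: [527.6, -170.3, 16.4]
tool_rot: [3.135, 0.009, 1.866]
force: [-0.2, -0.5, -1.8]
width: 3.4
```

```bash
python3 st.py 3
```

```text
12.13 [ 527.6 -170.3   16.4] [3.135 0.009 1.866] [-0.19 -0.5  -1.8 ] 3.4
12.18 [ 527.6 -170.3   16.4] [3.135 0.009 1.866] [ 0.27  1.06 -1.26] 3.3
12.23 [ 527.5 -170.3   16.3] [3.135 0.009 1.866] [-0.55  0.67 -1.64] 3.4
```

Emit:
arm_command(
  rot=[
    [0,0,0],
    [0,0,0],
    [0,0,0],
  ],
  slide=[
    [-1.9,-0.6,-0.3],
    [-1,-0.3,-0.2],
    [-1,-0.3,0],
  ],
  gripper=[0,0,0],
)

```text
clock: 12.48
eef_pos: [524.1, -171.4, 16.1]
tool_rot: [3.134, 0.009, 1.867]
force: [0.9, -0.4, -0.4]
width: 3.8
```

```bash
python3 st.py 3
```

```text
12.48 [ 524.1 -171.4   16.1] [3.134 0.009 1.867] [ 0.92 -0.36 -0.41] 3.8
12.53 [ 523.6 -171.6   16. ] [3.134 0.009 1.866] [ 0.18 -0.38  0.11] 3.7
12.58 [ 523.7 -171.5   16. ] [3.135 0.009 1.866] [-0.6   0.51 -0.1 ] 3.3
```

Emit:
arm_command(
  rot=[
    [0,0,0],
    [0,0,0],
    [0,0,0],
  ],
  slide=[
    [-1,-0.3,0],
    [-1,-0.3,0],
    [-1,-0.3,0],
  ],
  gripper=[0,0,0],
)

```text
clock: 12.83
eef_pos: [520.7, -172.5, 16.1]
tool_rot: [3.134, 0.009, 1.866]
force: [0.5, 0.1, -1.7]
width: 3.5
```

```bash
python3 st.py 3
```

```text
12.83 [ 520.7 -172.5   16.1] [3.134 0.009 1.866] [ 0.55  0.14 -1.74] 3.5
12.88 [ 520.4 -172.5   16.1] [3.135 0.009 1.866] [-0.3  1.2  0.1] 3.1
12.93 [ 520.4 -172.6   16.1] [3.135 0.009 1.866] [-1.35 -0.15 -0.74] 2.9
```

Emit:
arm_command(
  rot=[
    [0,0,0],
    [0,0,0],
    [0,0,0],
  ],
  slide=[
    [-1,-0.3,0],
    [-1,-0.3,0],
    [-1,-0.3,0],
  ],
  gripper=[0,0,0],
)

```text
clock: 13.18
eef_pos: [518.6, -173.0, 16.2]
tool_rot: [3.132, 0.009, 1.867]
force: [2.9, 0.7, -3.4]
width: 3.4
```

```bash
python3 st.py 3
```

```text
13.18 [ 518.6 -173.    16.2] [3.132 0.009 1.867] [ 2.93  0.65 -3.36] 3.4
13.23 [ 518.5 -173.    16.2] [3.132 0.009 1.867] [ 2.97  1.75 -2.56] 3.4
13.28 [ 518.6 -173.    16.2] [3.132 0.009 1.867] [ 3.26  1.06 -2.78] 3.5
```

Emit:
arm_command(
  rot=[
    [0,0,0],
    [0,0,0],
  ],
  slide=[
    [-1.4,-0.4,-0.5],
    [-1.4,-0.4,-0.5],
  ],
  gripper=[0,0],
)

```text
clock: 13.45
eef_pos: [518.3, -173.1, 15.7]
tool_rot: [3.127, 0.009, 1.867]
force: [4.7, 0.3, -0.4]
width: 3.5
```

```bash
python3 st.py 3
```

```text
13.45 [ 518.3 -173.1   15.7] [3.127 0.009 1.867] [ 4.7   0.28 -0.38] 3.5
13.5 [ 518.3 -173.    15.7] [3.127 0.009 1.867] [ 4.64  1.82 -1.2 ] 3.1
13.55 [ 518.3 -173.1   15.8] [3.127 0.009 1.867] [ 4.97  1.14 -1.54] 3.3
```

Emit:
arm_command(
  rot=[
    [0,0,0],
    [0,0,0],
  ],
  slide=[
    [-2,-0.6,-0.5],
    [-2.1,-0.6,-0.4],
  ],
  gripper=[0,0],
)

```text
clock: 13.72
eef_pos: [517.8, -173.2, 15.6]
tool_rot: [3.12, 0.01, 1.868]
force: [7.7, 0.9, -4.4]
width: 3.5
```

```bash
python3 st.py 4
```

```text
13.72 [ 517.8 -173.2   15.6] [3.12  0.01  1.868] [ 7.67  0.88 -4.39] 3.5
13.77 [ 517.7 -173.2   15.6] [3.12  0.01  1.868] [ 6.79  1.13 -3.22] 3.3
13.82 [ 517.8 -173.2   15.6] [3.12  0.01  1.868] [ 6.72  2.01 -3.64] 3.3
13.87 [ 517.7 -173.2   15.6] [3.12  0.01  1.868] [ 5.69  1.51 -2.52] 3.2
```

Emit:
arm_command(
  rot=[
    [0,0,0],
    [0,0,0],
    [0,0,0],
  ],
  slide=[
    [-2.3,-0.7,-0.8],
    [-2.3,-0.7,-0.8],
    [-2.3,-0.7,-0.8],
  ],
  gripper=[0,0,0],
)

```text
clock: 14.12
eef_pos: [517.7, -173.3, 14.9]
tool_rot: [3.107, 0.011, 1.869]
force: [6.4, 1.6, -1.1]
width: 3.4
```

```bash
python3 st.py 4
```

```text
14.12 [ 517.7 -173.3   14.9] [3.107 0.011 1.869] [ 6.41  1.61 -1.11] 3.4
14.17 [ 517.7 -173.3   14.9] [3.107 0.011 1.869] [ 6.56  1.68 -0.92] 3.3
14.22 [ 517.7 -173.3   15. ] [3.107 0.011 1.869] [ 6.96  1.6  -1.08] 3.0
14.27 [ 517.7 -173.3   15. ] [3.107 0.011 1.87 ] [ 7.08  2.18 -0.7 ] 2.9
```

Emit:
arm_command(
  rot=[
    [-0.2,0.6,0],
    [-0.2,0.6,0],
    [-0.2,0.6,0],
  ],
  slide=[
    [-2.6,-0.8,-0.5],
    [-2.6,-0.8,-0.5],
    [-2.6,-0.8,-0.5],
  ],
  gripper=[0,0,0],
)

```text
clock: 14.52
eef_pos: [517.8, -173.5, 15.9]
tool_rot: [3.125, 0.013, 1.871]
force: [5.8, 2.4, 2.6]
width: 3.5
```

```bash
python3 st.py 4
```

```text
14.52 [ 517.8 -173.5   15.9] [3.125 0.013 1.871] [5.78 2.44 2.61] 3.5
14.57 [ 518.  -173.5   16. ] [3.125 0.013 1.871] [5.34 0.66 0.68] 3.4
14.62 [ 517.9 -173.5   15.9] [3.125 0.013 1.871] [4.7  1.87 1.23] 3.4
14.67 [ 517.8 -173.5   15.9] [3.125 0.013 1.871] [6.29 1.89 1.4 ] 3.1
```

Emit:
arm_command(
  rot=[
    [0,0,0],
    [0,0,0],
  ],
  slide=[
    [-2.8,-0.8,-0.3],
    [-2.8,-0.8,-0.3],
  ],
  gripper=[0,0],
)

```text
clock: 14.83
eef_pos: [517.3, -173.6, 16.4]
tool_rot: [3.115, 0.013, 1.872]
force: [7.8, 1.0, -6.1]
width: 2.8
```

```bash
python3 st.py 6
```

```text
14.83 [ 517.3 -173.6   16.4] [3.115 0.013 1.872] [ 7.82  1.   -6.07] 2.8
14.88 [ 517.2 -173.6   16.4] [3.115 0.013 1.872] [ 8.29  1.8  -4.85] 3.1
14.93 [ 517.4 -173.6   16.4] [3.115 0.013 1.872] [ 8.98  1.2  -5.08] 2.8
14.98 [ 517.4 -173.5   16.3] [3.115 0.013 1.872] [ 7.05  0.7  -4.57] 3.4
15.03 [ 517.4 -173.6   16.3] [3.115 0.013 1.872] [ 7.96  1.79 -3.86] 2.9
15.08 [ 517.4 -173.5   16.3] [3.115 0.013 1.872] [ 7.67  1.93 -4.57] 3.6
```

```bash
python3 st.py 9; python3 - <<'E'
from h import *
im,d=snap('scene','s8')
b=im[185:275,170:280,::-1]
cv2.imwrite('pics/c8.png',cv2.resize(b,None,fx=6.5,fy=6.5,interpolation=cv2.INTER_CUBIC))
E
```

```text
15.08 [ 517.4 -173.5   16.3] [3.115 0.013 1.872] [ 7.67  1.93 -4.57] 3.6
15.13 [ 517.4 -173.6   16.3] [3.115 0.013 1.872] [ 8.25  2.54 -4.86] 3.3
15.18 [ 517.4 -173.5   16.3] [3.115 0.013 1.872] [ 7.8   1.59 -4.59] 3.4
15.23 [ 517.4 -173.5   16.3] [3.115 0.013 1.872] [ 8.38  1.81 -4.9 ] 3.3
15.28 [ 517.4 -173.5   16.3] [3.115 0.013 1.872] [ 8.83  1.15 -5.18] 3.2
15.33 [ 517.4 -173.5   16.3] [3.115 0.013 1.872] [ 7.11  1.85 -4.29] 2.8
15.38 [ 517.4 -173.5   16.3] [3.115 0.013 1.872] [ 8.45  2.31 -3.88] 3.6
15.43 [ 517.4 -173.5   16.3] [3.115 0.013 1.872] [ 7.22  2.04 -4.62] 3.4
15.48 [ 517.4 -173.5   16.3] [3.115 0.013 1.872] [ 8.95  2.17 -4.92] 3.3
```

View pics/c8.png

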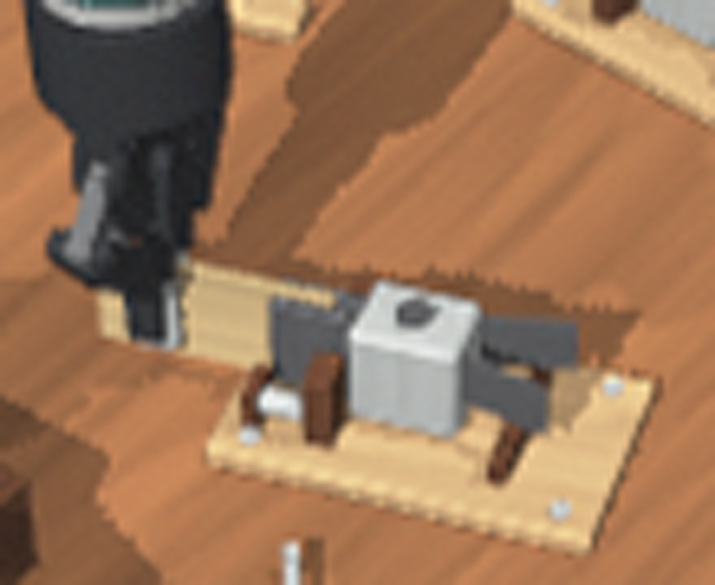

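Steady ≈8.3 N for 0.7 s with no motion: clip R is sound, its card held (clip against its posts). Relax the pull and restore the tilt before release.

Emit:
arm_command(
  rot=[
    [-0.2,0.6,0],
    [-0.1,0.4,0],
    [0,0.1,0],
  ],
  slide=[
    [1.2,0.4,-0.3],
    [0.8,0.2,-0.2],
    [0.5,0.1,0],
  ],
  gripper=[0,0,0],
)

```text
clock: 15.78
eef_pos: [519.4, -173.1, 16.1]
tool_rot: [3.137, 0.013, 1.873]
force: [-0.6, 0.2, 2.7]
width: 3.5
```

```bash
python3 st.py 3
```

```text
15.78 [ 519.4 -173.1   16.1] [3.137 0.013 1.873] [-0.63  0.25  2.7 ] 3.5
15.83 [ 519.5 -173.1   16.2] [3.137 0.013 1.873] [0.07 1.8  3.28] 3.1
15.88 [ 519.5 -173.1   16.2] [3.137 0.013 1.873] [0.5  0.64 1.93] 3.2
```

Emit:
arm_command(
  rot=[
    [0,0,0],
    [0,0,0],
    [0,0,0],
    [0,0,0],
    [0,0,0],
  ],
  slide=[
    [0,0,0.5],
    [0,0,0],
    [0,0,0],
    [0,0,0],
    [0,0,0],
  ],
  gripper=[3,7,12,18,25],
)

```text
clock: 16.3
eef_pos: [515.7, -174.4, 15.9]
tool_rot: [-3.14, 0.013, 1.872]
force: [-0.2, -0.2, 0.2]
width: 24.8
```

Emit:
arm_command(
  rot=[
    [0,0,0],
    [0,0,0],
    [0,0,0],
    [0,0,0],
    [0,0,0],
  ],
  slide=[
    [0,0,8],
    [0,0,15],
    [0,0,25],
    [0,0,30],
    [0,0,30],
  ],
  gripper=[30,35,40,50,60],
)

```text
clock: 16.72
eef_pos: [508.6, -173.4, 122.7]
tool_rot: [-3.125, 0.004, 1.873]
force: [0.7, -0.9, 0.8]
width: 59.2
```

```bash
python3 st.py 1; python3 - <<'E'
from h import *
im,d=snap('scene','s9');i2,_=snap('top','t9')
b=im[150:270,180:310,::-1]
cv2.imwrite('pics/c9.png',cv2.resize(b,None,fx=5,fy=5,interpolation=cv2.INTER_CUBIC))
E
```

```text
16.72 [ 508.6 -173.4  122.7] [-3.125  0.004  1.873] [ 0.65 -0.92  0.81] 59.2
```

View pics/c9.png

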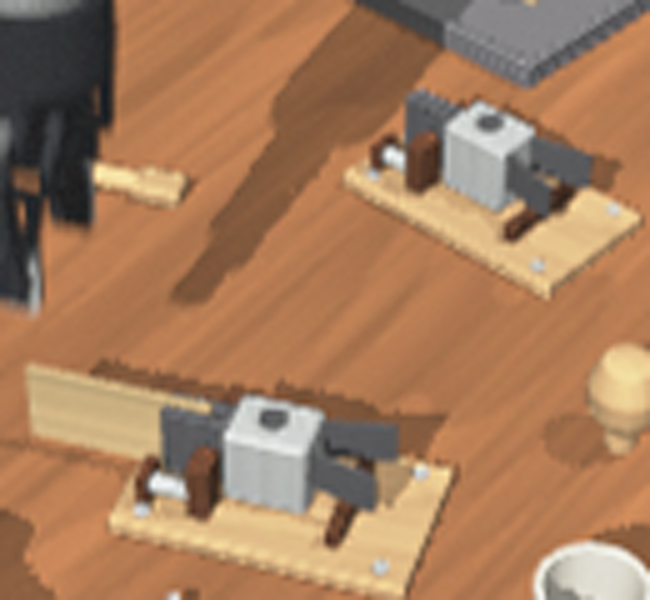

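View pics/t9.png

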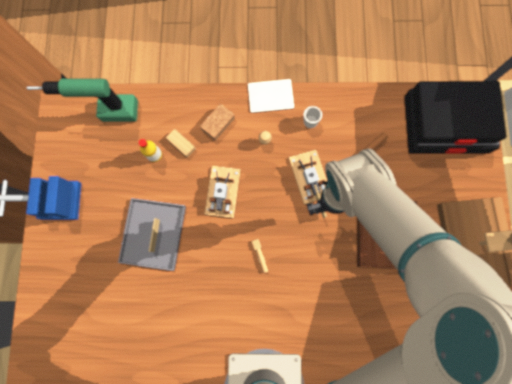

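R clip stands with its card; L clip is empty against its posts; the loose card is in the tray. Measure clip L.

```bash
cat > o2.py <<'E'
from ov import *
L=[(place(box(-78,78,-45,45,0,10),579,132.3,-7.1),(255,0,0)),(place(box(-20,25,-17,17,10,55),573,132.8,-7.1),(0,255,0))]
a=overlay('top','pics/t9.png',L,(200,160,250,224),9,'/tmp/x.png'); b=overlay('scene','pics/s9.png',L,(240,160,315,215),5,'/tmp/y.png')
b=np.pad(b,((0,max(0,a.shape[0]-b.shape[0])),(0,0),(0,0))); c=np.hstack([a,b]); f=min(1,800/c.shape[1],600/c.shape[0]); cv2.imwrite('pics/ov2.png',cv2.resize(c,None,fx=f,fy=f)); print(c.shape)
im=cv2.imread('pics/t9.png'); cv2.imwrite('pics/ov2b.png',cv2.resize(im[160:224,200:250],None,fx=9,fy=9,interpolation=cv2.INTER_NEAREST))
E
python3 o2.py
```

```text
(576, 825, 3)
```

View pics/ov2.png

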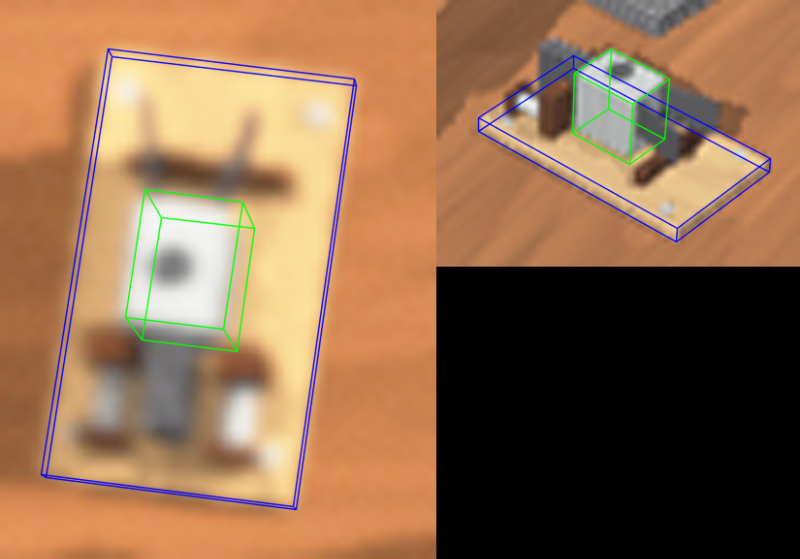

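View pics/ov2b.png

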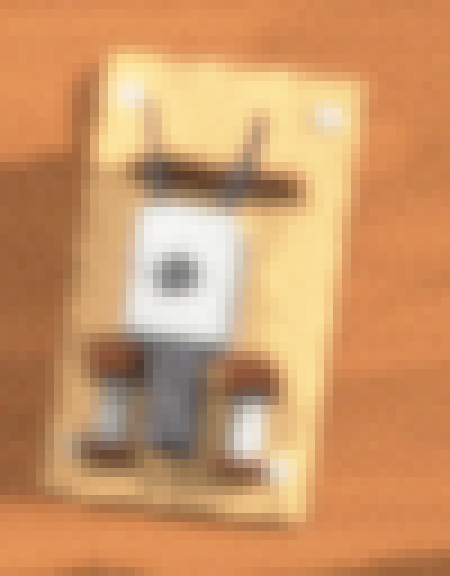

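Overlay: clip L's housing lies ~2 mm nearer and ~1.5 mm more to +y than the model, so housing centre ≈ (573.5,134), yaw ≈ −6.5°. Going there.

Emit:
arm_command(
  rot=[
    [0,0,0],
    [0,0,-4],
    [0,0,-5],
    [0,0,-5],
    [0,0,-4],
  ],
  slide=[
    [5,30,5],
    [8,35,0],
    [8,35,0],
    [8,35,0],
    [8,35,0],
  ],
  gripper=[70,70,70,70,70],
)

```text
clock: 17.23
eef_pos: [546.4, -12.5, 132.1]
tool_rot: [-3.129, 0.018, 1.523]
force: [0.2, 1.0, -0.0]
width: 69.7
```

Emit:
arm_command(
  rot=[
    [0,0,-2],
    [0,0,0],
    [0,0,0],
    [0,0,0],
    [0,0,0],
  ],
  slide=[
    [8,35,0],
    [8,35,0],
    [6,25,0],
    [2,8,0],
    [0,0,0],
  ],
  gripper=[70,70,70,70,70],
)

```text
clock: 17.65
eef_pos: [569.8, 106.0, 132.4]
tool_rot: [-3.129, 0.013, 1.495]
force: [-0.2, 0.0, 1.2]
width: 69.8
```

```bash
python3 st.py 2
```

```text
17.65 [569.8 106.  132.4] [-3.129  0.013  1.495] [-0.22  0.03  1.18] 69.8
17.7 [569.5 105.  132.4] [-3.128  0.013  1.494] [-0.8   1.46  0.02] 70.7
```

Emit:
arm_command(
  rot=[
    [0,0,-1],
    [0,0,-0.7],
    [0,0,0],
    [0,0,0],
    [0,0,0],
  ],
  slide=[
    [2,16,-10],
    [2,12,-15],
    [0,2,-15],
    [0,0,-5],
    [0,0,0],
  ],
  gripper=[70,70,70,70,70],
)

```text
clock: 18.12
eef_pos: [572.8, 121.6, 85.3]
tool_rot: [-3.127, 0.024, 1.45]
force: [-0.3, 0.4, 0.1]
width: 69.7
```

```bash
python3 st.py 3
```

```text
18.12 [572.8 121.6  85.3] [-3.127  0.024  1.45 ] [-0.34  0.4   0.09] 69.7
18.17 [572.9 120.9  85.6] [-3.127  0.025  1.449] [ 0.1  -0.9  -0.34] 70.2
18.22 [573.4 121.6  86.2] [-3.128  0.024  1.449] [ 0.23 -0.   -0.61] 69.9
```

Emit:
arm_command(
  rot=[
    [0.7,-0.5,0.2],
    [0.6,-0.4,0],
    [0,0,0],
    [0,0,0],
  ],
  slide=[
    [0,9,0],
    [0,4,0],
    [0,0,0],
    [0,0,0],
  ],
  gripper=[70,70,70,70],
)

```text
clock: 18.55
eef_pos: [574.9, 133.4, 88.8]
tool_rot: [3.138, -0.004, 1.449]
force: [0.4, 0.3, -0.4]
width: 69.7
```

```bash
python3 st.py 3
```

```text
18.55 [574.9 133.4  88.8] [ 3.138 -0.004  1.449] [ 0.41  0.3  -0.41] 69.7
18.6 [575.  133.3  88.8] [ 3.137 -0.004  1.449] [ 0.13 -0.4   0.11] 70.4
18.65 [574.9 133.3  88.7] [ 3.138e+00 -3.000e-03  1.449e+00] [-0.51 -0.28 -0.45] 70.1
```

Aligned. Descend ~67 mm to TCP z ≈ 21.

Emit:
arm_command(
  rot=[
    [0,0,0],
    [0,0,0],
    [0,0,0],
    [0,0,0],
    [0,0,0],
  ],
  slide=[
    [-1,1,-12],
    [0,0,-15],
    [0,0,-15],
    [0,0,-12],
    [0,0,-5],
  ],
  gripper=[65,65,65,65,65],
)

```text
clock: 19.07
eef_pos: [575.1, 134.8, 27.0]
tool_rot: [3.134, -0.005, 1.449]
force: [-0.5, -0.5, -0.4]
width: 65.2
```

```bash
python3 st.py 2; python3 - <<'E'
from h import *
im,d=snap('scene','s10')
b=im[120:220,225:325,::-1]
cv2.imwrite('pics/c10.png',cv2.resize(b,None,fx=6,fy=6,interpolation=cv2.INTER_CUBIC))
E
```

```text
19.07 [575.1 134.8  27. ] [ 3.134 -0.005  1.449] [-0.47 -0.48 -0.35] 65.2
19.12 [574.6 134.7  26.5] [ 3.135 -0.004  1.449] [-0.26  0.14 -0.21] 65.0
```

View pics/c10.png

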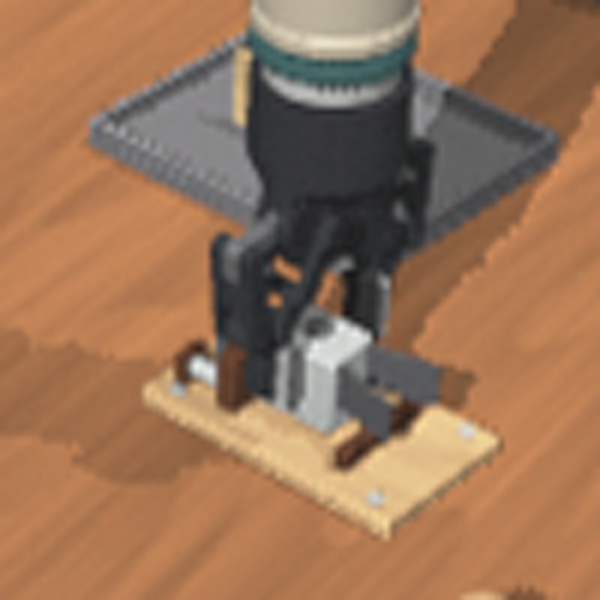

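The fingers straddle the housing, behind the posts. Lower a little and close.

Emit:
arm_command(
  rot=[
    [0,0,0],
    [0,0,0],
    [0,0,0],
    [0,0,0],
  ],
  slide=[
    [1,-0.5,-4],
    [0,0,0],
    [0,0,0],
    [0,0,0],
  ],
  gripper=[60,50,42,38],
)

```text
clock: 19.5
eef_pos: [577.2, 135.1, 24.3]
tool_rot: [3.132, -0.006, 1.449]
force: [0.9, -0.4, 0.4]
width: 38.2
```

Emit:
arm_command(
  rot=[
    [0,0,0],
    [0,0,0],
    [0,0,0],
    [0,0,0],
  ],
  slide=[
    [0,0,0],
    [0,0,0],
    [0,0,0],
    [0,0,0],
  ],
  gripper=[34,25,10,0],
)

```text
clock: 19.83
eef_pos: [577.8, 134.8, 25.5]
tool_rot: [3.13, -0.006, 1.449]
force: [0.5, -0.8, -2.0]
width: 33.0
```

```bash
python3 st.py 3
```

```text
19.83 [577.8 134.8  25.5] [ 3.13  -0.006  1.449] [ 0.48 -0.77 -2.03] 33.0
19.88 [577.8 134.8  25.4] [ 3.13  -0.006  1.449] [-0.05  0.32 -1.87] 33.6
19.93 [577.8 134.8  25.4] [ 3.13  -0.006  1.449] [-0.27 -0.05 -1.91] 33.0
```

Gripped (33–34 mm wide, as the housing should be). Lift.

Emit:
arm_command(
  rot=[
    [0,0,0],
    [0,0,0],
    [0,0,0],
    [0,0,0],
    [0,0,0],
  ],
  slide=[
    [0,0,8],
    [0,0,20],
    [0,0,30],
    [0,0,30],
    [0,0,20],
  ],
  gripper=[0,0,0,0,0],
)

```text
clock: 20.35
eef_pos: [575.1, 133.3, 133.5]
tool_rot: [3.138, -0.003, 1.45]
force: [0.7, 0.0, -2.2]
width: 33.0
```

```bash
python3 st.py 1; python3 - <<'E'
from h import *
im,d=snap('scene','s11')
b=im[80:220,225:345,::-1]
cv2.imwrite('pics/c11.png',cv2.resize(b,None,fx=4.2,fy=4.2,interpolation=cv2.INTER_CUBIC))
E
```

```text
20.35 [575.1 133.3 133.5] [ 3.138e+00 -3.000e-03  1.450e+00] [ 0.65  0.03 -2.22] 33.0
```

View pics/c11.png

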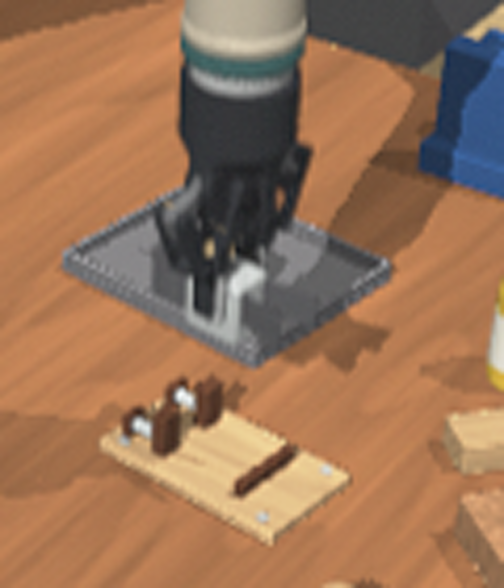

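Clip L is lifted clear of its cradle. Carry to the box at (446,−358).

Emit:
arm_command(
  rot=[
    [0,0,0],
    [0,0,1],
    [0,0,1],
    [0,0,1],
    [0,0,0],
  ],
  slide=[
    [-6,-20,5],
    [-9,-33,3],
    [-9,-35,0],
    [-9,-35,0],
    [-9,-35,0],
  ],
  gripper=[0,0,0,0,0],
)

```text
clock: 20.82
eef_pos: [537.3, -14.4, 152.7]
tool_rot: [3.119, -0.018, 1.523]
force: [0.4, -1.0, -1.4]
width: 33.0
```

Emit:
arm_command(
  rot=[
    [0,0,0],
    [0,0,0],
    [0,0,0],
    [0,0,0],
    [0,0,0],
  ],
  slide=[
    [-9,-35,0],
    [-9,-35,0],
    [-9,-35,0],
    [-9,-35,0],
    [-9,-35,0],
  ],
  gripper=[0,0,0,0,0],
)

```text
clock: 21.23
eef_pos: [488.5, -196.9, 155.1]
tool_rot: [3.117, -0.016, 1.526]
force: [0.8, -0.5, -1.6]
width: 33.1
```

Emit:
arm_command(
  rot=[
    [0,0,0],
    [0,0,0],
    [0,0,0],
    [0,0,0],
    [0,0,0],
  ],
  slide=[
    [-9,-35,0],
    [-9,-35,0],
    [-7,-25,0],
    [-3,-10,0],
    [0,0,0],
  ],
  gripper=[0,0,0,0,0],
)

```text
clock: 21.65
eef_pos: [452.9, -317.3, 155.9]
tool_rot: [3.12, -0.01, 1.512]
force: [0.1, -0.0, -1.0]
width: 32.8
```

Emit:
arm_command(
  rot=[
    [0,0,0],
    [0,0,0],
    [0,0,0],
    [0,0,0],
    [0,0,0],
  ],
  slide=[
    [-4,-22,0],
    [-2,-16,-10],
    [0,-2,-15],
    [0,0,-15],
    [0,0,-5],
  ],
  gripper=[0,0,0,0,0],
)

```text
clock: 22.07
eef_pos: [450.8, -353.4, 110.6]
tool_rot: [3.114, -0.012, 1.518]
force: [-0.7, 0.3, -2.1]
width: 32.9
```

```bash
python3 st.py 2; python3 - <<'E'
from h import *
im,d=snap('scene','s12')
b=im[150:330,40:220,::-1]
cv2.imwrite('pics/c12.png',cv2.resize(b,None,fx=3.3,fy=3.3,interpolation=cv2.INTER_CUBIC))
E
```

```text
22.07 [ 450.8 -353.4  110.6] [ 3.114 -0.012  1.518] [-0.71  0.33 -2.07] 32.9
22.12 [ 450.8 -352.7  110.4] [ 3.115 -0.013  1.519] [-0.05  0.53 -2.68] 33.4
```

View pics/c12.png

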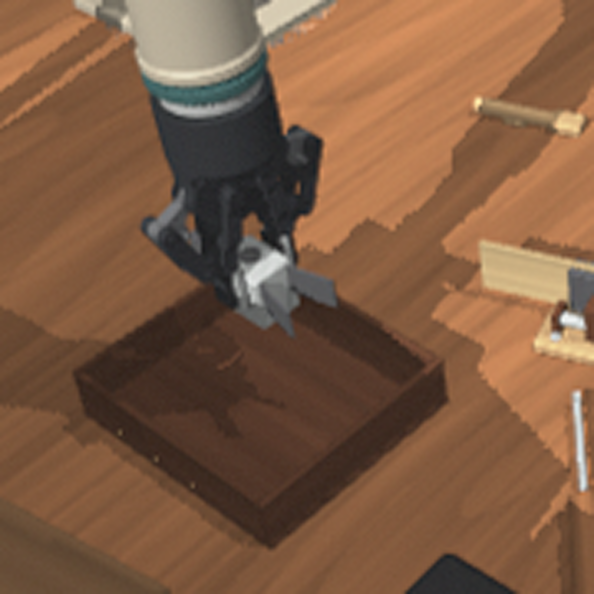

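Clip hangs over the box's middle with margin on all sides. Lower it.

Emit:
arm_command(
  rot=[
    [0,0.7,0],
    [0,0.6,0],
    [0,0,0],
    [0,0,0],
    [0,0,0],
  ],
  slide=[
    [-2,-3,-10],
    [0,0,-15],
    [0,0,-18],
    [0,0,-12],
    [0,0,-5],
  ],
  gripper=[0,0,0,0,0],
)

```text
clock: 22.58
eef_pos: [453.4, -353.9, 49.7]
tool_rot: [3.133, -0.009, 1.524]
force: [0.3, -0.2, -1.7]
width: 33.1
```

```bash
python3 st.py 2
```

```text
22.58 [ 453.4 -353.9   49.7] [ 3.133 -0.009  1.524] [ 0.29 -0.17 -1.7 ] 33.1
22.63 [ 452.9 -353.6   49.2] [ 3.134 -0.01   1.524] [ 0.47 -0.54 -2.2 ] 33.2
```

Emit:
arm_command(
  rot=[
    [0,0,0],
    [0,0,0],
    [0,0,0],
    [0,0,0],
  ],
  slide=[
    [-2,-1,-10],
    [0,0,-9],
    [0,0,-4],
    [0,0,0],
  ],
  gripper=[0,0,0,0],
)

```text
clock: 22.97
eef_pos: [451.4, -354.6, 24.1]
tool_rot: [3.134, -0.01, 1.525]
force: [0.7, 0.3, -1.7]
width: 32.7
```

```bash
python3 st.py 3
```

```text
22.97 [ 451.4 -354.6   24.1] [ 3.134 -0.01   1.525] [ 0.7   0.28 -1.66] 32.7
23.02 [ 451.6 -354.6   24.5] [ 3.134 -0.01   1.525] [-0.8   0.38 -1.6 ] 33.0
23.07 [ 451.9 -354.7   25. ] [ 3.133 -0.009  1.525] [-0.18  0.48 -2.13] 33.3
```

Emit:
arm_command(
  rot=[
    [0,0,0],
    [0,0,0],
    [0,0,0],
  ],
  slide=[
    [0,0,-3],
    [0,0,-1],
    [0,0,0],
  ],
  gripper=[0,0,0],
)

```text
clock: 23.32
eef_pos: [452.8, -355.4, 21.9]
tool_rot: [3.13, -0.008, 1.524]
force: [-0.4, -0.5, -1.6]
width: 33.2
```

```bash
python3 st.py 3
```

```text
23.32 [ 452.8 -355.4   21.9] [ 3.13  -0.008  1.524] [-0.36 -0.47 -1.64] 33.2
23.37 [ 452.8 -355.4   22. ] [ 3.13  -0.008  1.524] [ 0.03 -0.29 -1.26] 33.3
23.42 [ 452.8 -355.4   22. ] [ 3.131 -0.008  1.524] [-0.38  1.1  -1.65] 33.4
```

Clip's underside should be ~1 mm above the floor. Release.

Emit:
arm_command(
  rot=[
    [0,0,0],
    [0,0,0],
    [0,0,0],
    [0,0,0],
    [0,0,0],
  ],
  slide=[
    [0,0,-1],
    [0,0,0],
    [0,0,0],
    [0,0,0],
    [0,0,2],
  ],
  gripper=[30,36,44,52,60],
)

```text
clock: 23.83
eef_pos: [453.5, -355.8, 23.9]
tool_rot: [3.129, -0.007, 1.524]
force: [-0.4, 0.0, -0.1]
width: 59.8
```

Emit:
arm_command(
  rot=[
    [0,0,0],
    [0,0,0],
    [0,0,0],
    [0,0,0],
    [0,0,0],
  ],
  slide=[
    [0,0,10],
    [0,0,20],
    [0,0,30],
    [0,0,35],
    [0,0,35],
  ],
  gripper=[65,65,65,65,65],
)

```text
clock: 24.25
eef_pos: [448.6, -352.2, 154.3]
tool_rot: [3.141, -0.015, 1.526]
force: [0.3, -0.8, -0.8]
width: 65.2
```

Emit:
arm_command(
  rot=[
    [0,0,0],
    [0,0,0],
    [0,0,0],
    [0,0,0],
    [0,0,0],
  ],
  slide=[
    [-5,-20,35],
    [-5,-30,20],
    [-10,-30,10],
    [-10,-30,0],
    [-5,-10,0],
  ],
  gripper=[65,65,65,65,65],
)

```text
clock: 24.67
eef_pos: [418.8, -472.0, 238.6]
tool_rot: [3.124, -0.006, 1.54]
force: [-0.8, -0.6, 0.1]
width: 65.1
```

```bash
python3 st.py 1; python3 - <<'E'
from h import *
im,d=snap('scene','s13');snap('top','t13')
cv2.imwrite('pics/c13.png',cv2.resize(im[100:350,40:340,::-1],None,fx=2.4,fy=2.4,interpolation=cv2.INTER_CUBIC))
E
```

```text
24.67 [ 418.8 -472.   238.6] [ 3.124 -0.006  1.54 ] [-0.82 -0.63  0.08] 65.1
```

View pics/c13.png

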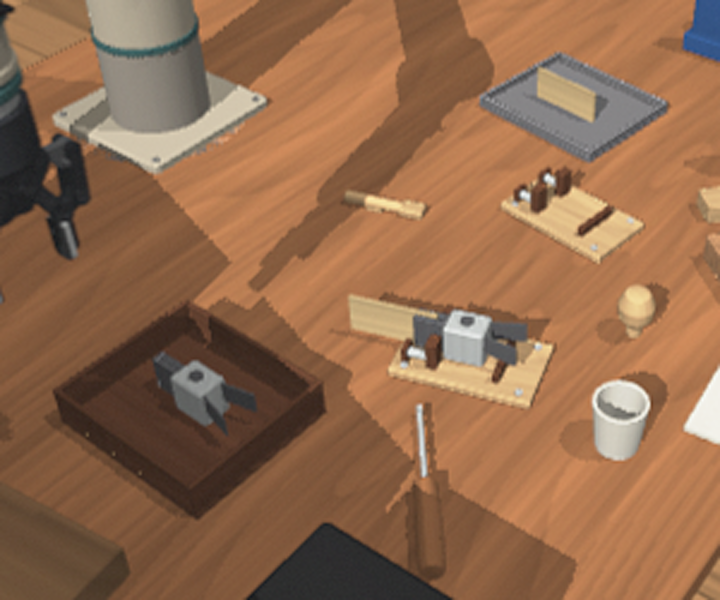

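View pics/t13.png

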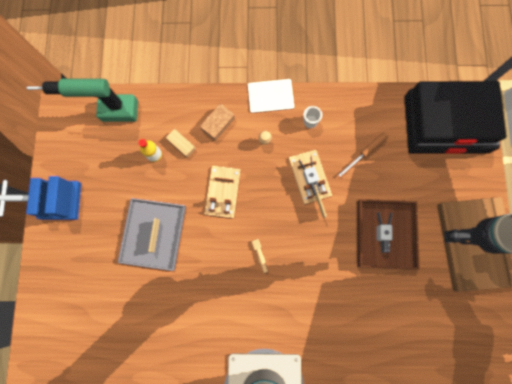

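The clip stands in the box, the card in the tray, clip R stands with its card, and the bystanders sit at their former pixels. One last numeric check, then hand in.

```bash
python3 - <<'E'
from ov import *
Rr=model((628.1,-140.3,17.2),(618,-143,17),(541.5,-166.2,17))
a=overlay('scene','pics/s13.png',Rr,(180,215,280,280),5,'pics/ov3.png')
# bystander difference
a=cv2.imread('pics/scene0.png').astype(int);b=cv2.imread('pics/s13.png').astype(int)
for n,(u,v) in dict(head=(305,228),arm=(205,185),glue=(350,155),offcut=(346,184),pot=(298,273),sand=(350,210),chisel=(217,300)).items(): print(n,np.abs(a-b)[v-8:v+8,u-8:u+8].mean().round(1))
E
```

```text
head 1.0
arm 2.4
glue 1.0
offcut 1.0
pot 1.0
sand 1.0
chisel 1.0
```

View pics/ov3.png

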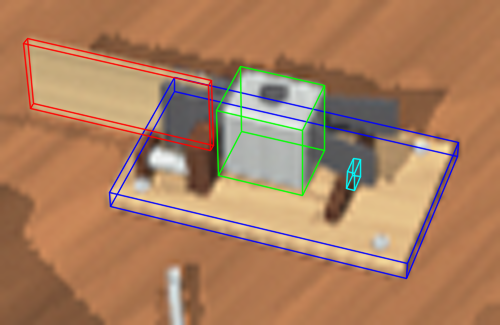

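Card and clip R moved together by the same ~8 mm, and no bystander changed (the puppet arm's patch differs only by a shadow).

```bash
python3 -c "
from cell import ctrl,telemetry
print(telemetry.read_state()['clock']); print(ctrl.finish_job())"
```

```text
24.7667
the job is handed in; nothing more can be done
None
```

The job is done and handed in at 24.8 s of the 72 s allowed; no verdict was reported.

- **Weak clip (left cradle, +y side):** its card slid right out at about 2–3 N. The card is in the grey tray, standing on its edge near the middle. After both clips had been tried, I put this one in the dark box, where it stands near the middle.
- **Sound clip (right cradle, −y side):** it held its card against a steady 8.3 N or so for about 0.7 s without moving. During that pull the tool also pulled up on the card with 4–5 N, so it was not perfectly straight. The total stayed near 9–10 N in the readings I took. I relaxed the pull before letting go.

The last pictures show the sound clip standing in its cradle with its card still in the jaws. Clip and card have moved together about 8 mm, up to the posts. The bystanders' image patches were unchanged; the puppet arm's differed slightly more than the rest, which I put down to a shadow. No check failed.

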